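# Pack out the side play of a differential carrier and hold it over

### The arm

A 6-joint arm with a two-finger parallel gripper is mounted at the origin on the work surface. World frame = base frame: x ahead of the robot, y to its left, z up, the work surface at z = 0. Lengths are in m, angles in rad, forces in N, time in s.
With the tool pointing down it reaches from about 0.275 to 0.85 m from the base axis. Payload 5.2 kg.
Tool frame: the origin (TCP) lies at the very end of the fingers, on their centre line; the grasp point (between the pads) lies 19 mm behind it; z points along the fingers, y is the line along which they close (so a half turn about z gives the same grasp; the last joint's range is limited). The gripper opens to 85 mm and grips with 20 to 120 N. Pads are 22 mm wide; open, the fingers measure 114 mm over their backs; the gripper's body (76 mm by 85 mm) begins 54 mm behind the grasp point. The pads swing forward as they close: fully open they stand 13 mm farther back than shut.
Start: joints at [1.125, 0.259, 1.535, -0, 1.348, -0.203], TCP at [0.132, 0.534, 0.231] pointing down, gripper open.
Joint ranges: [-3.14, 3.14], [-0.91, 2.08], [0.19, 2.58], [-1.22, 4.36], [0.22, 2.71], [-3.12, 3.12]. Speed limits (rad/s): [2.57, 2.57, 3.14, 3.14, 3.14, 3.14].

### API

Orientations are given as a unit quaternion [x, y, z, w].
In Python, from cell import * gives the robot as it stands.
- The arm moves only by the tool carry_out, never from a script. Its argument "plan" is a list of rows, each an object of numbers: "tx", "ty", "tz": the shift along the tool's x, y, z in units of 30 mm (1.0 is 30 mm); "wx", "wy", "wz": the turn, a rotation vector about the tool's x, y, z in units of 8 degrees (1.0 is 8 degrees); "jaw": the opening, from -1 (shut) to 1 (fully open). In form: [{"tx": .., "ty": .., "tz": .., "wx": .., "wy": .., "wz": .., "jaw": ..}, ...]. A call has 1 to 12 rows; each row shifts and turns the commanded pose from where the row before left it, along the tool's axes as they then stand; what a row does not reach is not made up. A row lasts 1/10 s, in which the tool goes at most 50 mm and 8.59 degrees, less where a joint would pass 70% of its speed; a pose out of reach is approached as far as the arm can. A call is refused whole if a number of a shift passes 1 or a number of a turn 1, either way. A call with a gripper value outside its range is refused whole. The fingers move at their own pace and stop on an object; "force" is the grip in N (left out, the last holds). Time passes only in rows, so rows that do not move let the fingers close. It gives the time, the measured TCP pose, the force, the opening and the grip force at its end, in the units of the state.
- read_state(): the state, without advancing time (a new reading comes with each control period).
- get_image(name): name is "scene" or "top" or "wrist"; returns a dict with "img" (400x640x3 uint8, blue, green, red), "z_map" (400x640 float32, m along the optical axis (not along the pixel's ray), 0 where there is no reading), "fx", "fy", "cx", "cy" (pixels), "extrinsics" (4x4, takes a point from world to camera coordinates). Camera axes: x right, y down, z forward; pixel columns grow to the right and rows downward; lengths in m; the calibration is good to about 2 mm. A picture is of the moment at which its call begins.
- job_done(): hands the job in; it is judged then, once.
The state is a dict: "clock": time; "joint_positions": joint angles; "dq": joint speeds; "joint_efforts": joint torques, N m; "ee_pos": TCP position; "tool_rot": TCP orientation; "force": force on the tool from outside, world axes, zero at the start; "torque": the same for the moment, N m; "finger_gap": finger opening in m; "gripper_force": force on a finger pad.
Only numpy, scipy, OpenCV 4.12 (cv2) and the standard library are available. Lean on these libraries where they do the work, as an engineer would, in place of code of your own. Each camera call takes 0.05 s, during which the arm holds its last target. There are 200 camera calls.

### The job

Take the side play out of this differential: at the end of the carrier away from the ring gear, put spacer plates from the rack down into the gap between the bearing cup and the thrust shoulder, upright and fully seated, until no further plate would go in; leave the ones you do not need in the rack. Then, by its ring gear, press the carrier firmly over against the stack and finish while still holding it pressed there, so that the adjuster can be wound in behind it. Do not disturb the other things on the bench.

Things in the scene. Friction and masses are not known exactly. Their poses are not given: they have to be found in the camera images.
- housing: Grey cast differential housing, fixed on a stand, open side up, rim 179 mm above the bench, flange 262 mm (x) by 276 mm (y). Origin on the bench below its middle. Its y axis runs along the carrier's axle line, which lies 135 mm above the bench: ring gear on the +y side of the middle, spacer gap at the -y end. A sleeve sticks out of the -y end to y = -162 mm at most.
- seat_floor (a point): On the floor of the spacer seat, which is an open-topped channel in the housing's bore, 68 mm wide in the housing's x, floor 28 mm wide, 45-degree lower sides, floor 102 mm above the bench. Fixed point at x = 0, y = -78 mm in the housing's frame. A seated spacer has its origin at this height and x, its own axes along the housing's (or half a turn round).
- cup_face (a point): Centre of the bearing cup's end face, the +y side of the gap (cup 66 mm in diameter, its top 33 mm above this point). Moves with the carrier: at joint value 0 it lies at y = -65 mm in the housing's frame. The gap's other side is the fixed thrust shoulder, a sleeve end 66 mm across, anywhere from y = -75 to -87 mm: found by sliding the carrier over until it stops on it.
- carrier (a joint): Slide of the carrier (ring gear, case, two bearing cups, 5 kg) along the bore, in m. 0 = hard over to the housing's +y, against the adjuster; grows as it moves to the housing's -y, towards the gap. About 4 N of drag; stays where left; starts at 0 to 8 mm; does not turn. Stops on the shoulder after 10 to 22 mm with the gap empty, else on the spacers.
- ring_top (a point): Top of the ring gear's rim, middle of its thickness; moves with the carrier. The ring gear is an upright flat-sided steel disc, 170 mm across, 28 mm thick along the housing's y; it rises 41 mm above the housing's rim and can be gripped from above across its thickness. To 33 mm below its top nothing stands near its sides.
- rack: Wooden rack, fixed, 110 mm (x) by 150 mm (y), holding the four spacers upright in slots 8.5 mm wide, side by side along its y axis, 32 mm apart. Origin under its middle; slot floor 12 mm above the bench, slot walls to 38 mm and end walls to 46 mm above the bench.
- spacer1: Steel spacer plate 1 of 4 alike, 180 g, starts upright in the rack. 7 mm thick (its y), eight-sided, 66 mm wide (its x) and high, 40 mm hole; on top a lug to grip across its 34 mm width (x), 6 mm thick, straight-sided from 66 to 88 mm above the bottom, rounded to 105 mm. Origin: middle of the bottom edge. In the gap keep the fingertips 64 mm or more above it.
- spacer2: Steel spacer plate 2 of 4 alike, 180 g, starts upright in the rack. 7 mm thick (its y), eight-sided, 66 mm wide (its x) and high, 40 mm hole; on top a lug to grip across its 34 mm width (x), 6 mm thick, straight-sided from 66 to 88 mm above the bottom, rounded to 105 mm. Origin: middle of the bottom edge. In the gap keep the fingertips 64 mm or more above it.
- spacer3: Steel spacer plate 3 of 4 alike, 180 g, starts upright in the rack. 7 mm thick (its y), eight-sided, 66 mm wide (its x) and high, 40 mm hole; on top a lug to grip across its 34 mm width (x), 6 mm thick, straight-sided from 66 to 88 mm above the bottom, rounded to 105 mm. Origin: middle of the bottom edge. In the gap keep the fingertips 64 mm or more above it.
- spacer4: Steel spacer plate 4 of 4 alike, 180 g, starts upright in the rack. 7 mm thick (its y), eight-sided, 66 mm wide (its x) and high, 40 mm hole; on top a lug to grip across its 34 mm width (x), 6 mm thick, straight-sided from 66 to 88 mm above the bottom, rounded to 105 mm. Origin: middle of the bottom edge. In the gap keep the fingertips 64 mm or more above it.
- cap1: Bearing cap: dark iron arch about 130 x 53 x 22 mm lying on the bench. Leave it alone.
- cap2: Second bearing cap, like the first. Leave it alone.
- spray: Red spray can, 58 mm in diameter, 190 mm high. Leave it alone.
- wrench: Steel wrench, 200 mm, lying on the bench. Leave it alone.
Things that resemble listed ones, but are neither listed nor needed, are in the scene too. What is shaped like the spacer3 but brown or turquoise is not meant.

How it is judged:
By the outcome, as a careful person would: the job done as asked, in the order asked, and still so for the second after the job is handed in, while the arm keeps its last pose, push and grip.
It also fails if it takes over 72 s, if anything falls off the work surface, if the arm or the gripper's body presses on something with over 40 N, if the wrist force passes 120 N, or if a joint passes its speed limit or range.

## Working session

There is one attempt and no reset: what is moved stays moved. The work goes in short steps, Python scripts to look and compute and a tool call to move; the robot and the scene stay as the last step left them, time stands still between calls to the robot, and variables do not carry over. Pictures are saved under pics/ and viewed, at most 10 in all, crops included, and the job is handed in when it is done.

Besides the shell and the picture viewer there is one more tool, called by a JSON object that holds its "method" and its "body". carry_out: Moves the arm, as the interface text tells. Its arguments: {"type":"object","properties":{"plan":{"type":"array","items":{"type":"object","properties":{"tx":{"type":"number"},"ty":{"type":"number"},"tz":{"type":"number"},"wx":{"type":"number"},"wy":{"type":"number"},"wz":{"type":"number"},"jaw":{"type":"number"}}}},"force":{"type":"number"}},"required":["plan"]}

```bash
ls; mkdir -p pics; python3 - <<'E'
from cell import *
import cv2,numpy as np
s=read_state();print(s)
for n in("scene","top"):
    d=get_image(n);cv2.imwrite(f"pics/{n}0.png",d["img"]);np.savez(f"{n}0.npz",**d)
    print(n,d["fx"],d["cx"],d["cy"],d["extrinsics"].round(3).tolist())
E
```

```text
pics
{'clock': 0.0, 'joint_positions': array([ 1.12522486e+00,  2.59384249e-01,  1.53608158e+00, -1.26206158e-05,
        1.34803362e+00, -2.02807710e-01]), 'dq': array([ 1.60381216e-03,  2.95964209e-03,  1.37485243e-04, -1.77852482e-03,
       -9.35016949e-05,  3.84687580e-04]), 'joint_efforts': array([ 4.22447702e-04, -4.46031761e+01, -2.90575790e+01, -1.88646341e-04,
        1.19019559e-02,  1.55749206e-05]), 'ee_pos': array([0.13196118, 0.53338004, 0.23045312]), 'tool_rot': array([ 1.21082589e-01,  9.92641979e-01, -9.05696095e-04, -2.97863987e-04]), 'force': array([-0.34191434, -0.05124392,  0.05443525]), 'torque': array([-0.04880442, -0.05301345,  0.01786382]), 'gripper_force': 0.0, 'finger_gap': 0.08578111868502114}
scene 409.2699613994741 319.888916620455 193.19913777031294 [[-0.296, 0.955, 0.016, 0.165], [0.719, 0.234, -0.654, -0.298], [-0.629, -0.182, -0.756, 1.545], [0.0, 0.0, 0.0, 1.0]]
top 503.971174590232 322.82607655533377 195.61123771111318 [[0.016, -1.0, 0.002, -0.006], [-0.981, -0.016, -0.194, 0.587], [0.194, 0.001, -0.981, 1.619], [0.0, 0.0, 0.0, 1.0]]
```

View pics/scene0.png

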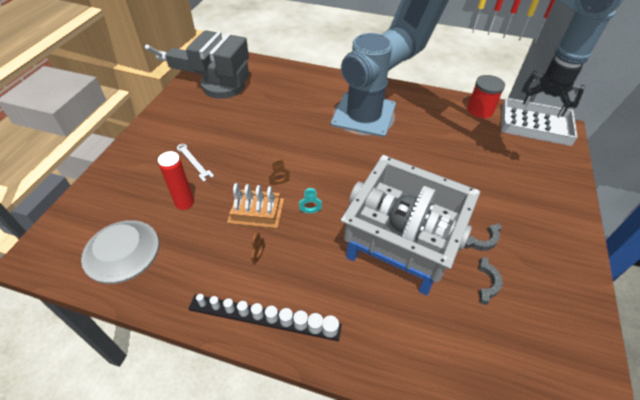

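View pics/top0.png

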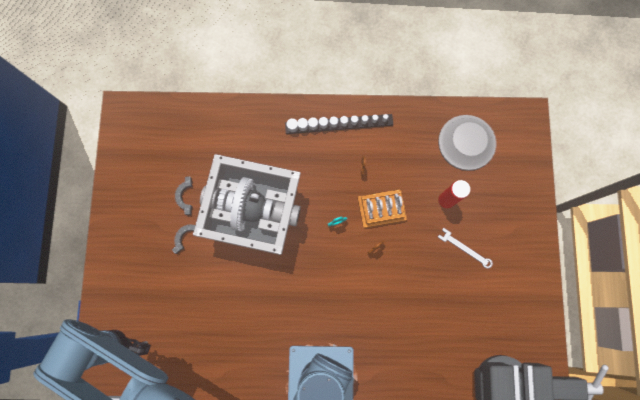

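The scene view shows the rack with 4 grey spacers (~255,205) and the housing with its ring gear (~420,215). In the top view the housing is at (247,205), yawed about -10°, with the ring gear left (+y). The rack is at (383,209). Brown and turquoise decoys lie around it. Next I'll measure these from depth.

```bash
cat > h.py <<'E'
import numpy as np,cv2
def cloud(d):
    z=d["z_map"];v,u=np.mgrid[:z.shape[0],:z.shape[1]]
    P=np.stack([(u-d["cx"])/d["fx"]*z,(v-d["cy"])/d["fy"]*z,z],-1)
    E=d["extrinsics"];W=(P-E[:3,3])@E[:3,:3]
    W[z==0]=np.nan
    return W
def rect(p):
    (c,s,a)=cv2.minAreaRect((p[:,:2]*1000).astype(np.float32)); return np.round(c,1),np.round(s,1),round(a,2)
def big(mask):
    n,l,st,_=cv2.connectedComponentsWithStats(mask.astype(np.uint8)); i=1+np.argmax(st[1:,4]); return l==i
E
python3 - <<'E'
from h import *
for n in("top","scene"):
    d=np.load(n+"0.npz");W=cloud(d);X,Y,Z=np.moveaxis(W,-1,0)
    H=(abs(X-.62)<.25)&(abs(Y-.2)<.22)
    m=big(H&(abs(Z-.179)<.006));print(n,"rim",rect(W[m]),np.median(Z[m]),m.sum())
    g=H&(Z>.195)&(Z<.225);p=W[g];print("ring",len(p),rect(p),p.max(0),p.mean(0))
    # rack
    b=d["img"].astype(int);R=(abs(X-.6)<.15)&(abs(Y+.19)<.15)
    w=big(R&(Z>.02)&(Z<.05)&(b[...,2]-b[...,0]>60)&(b[...,2]>150));print("rack",rect(W[w]),np.median(Z[w]),w.sum())
    l=R&(Z>.075)&(Z<.125)
    k,lab,st,_=cv2.connectedComponentsWithStats(l.astype(np.uint8))
    for i in range(1,k):
        if st[i,4]>8: print(" lug",rect(W[lab==i]),W[lab==i].mean(0).round(4),W[lab==i][:,2].max(),st[i])
    print("table",np.nanmedian(Z[(abs(X-.35)<.05)&(abs(Y+.2)<.1)]))
E
```

```text
top rim (array([537.4, 236.6]), array([278.5, 262.1]), 78.77) 0.17779552364826287 2316
ring 367 (array([537. , 250.7]), array([ 47.2, 119.3]), 76.39) [0.59794965 0.28192212 0.22410356] [0.54001655 0.2578952  0.20944347]
rack (array([ 560.2, -196.4]), array([ 99.2, 130.2]), 10.48) 0.03955784339163779 680
 lug (array([ 696.2, -127.9]), array([31.5,  5.4]), 0.65) [ 0.6941 -0.1281  0.0988] 0.10599787044359221 [362 157   3  11  22]
 lug (array([ 559.9, -212.2]), array([33.8,  6.8]), 13.07) [ 0.5591 -0.2115  0.1006] 0.12006894840354122 [387 197   5  12  42]
 lug (array([ 565.6, -243.7]), array([32.4,  7.3]), 9.88) [ 0.5648 -0.2432  0.1011] 0.11847999531326697 [397 196   5  12  42]
 lug (array([ 554.3, -180.2]), array([34.5,  6.7]), 14.43) [ 0.5523 -0.1801  0.102 ] 0.12088467222200373 [378 199   4  12  40]
 lug (array([ 547.1, -150.2]), array([32.5,  7.7]), 7.71) [ 0.5463 -0.1497  0.1024] 0.11602697786848486 [368 201   5  12  37]
 lug (array([507.1, -49.9]), array([ 5.6, 21.6]), 21.16) [ 0.5065 -0.0496  0.0982] 0.10779133848878455 [336 216   7   5  18]
table -0.0012906387446962983
scene rim
[... 381 characters left out ...]
] 0.11650515393365063 [233 183   6  18  79]
 lug (array([ 565.2, -215.1]), array([34.5,  7.3]), 9.53) [ 0.5683 -0.2138  0.0973] 0.11820530009019616 [244 184   6  17  73]
 lug (array([ 558.4, -183.4]), array([36.2,  6.4]), 8.71) [ 0.5626 -0.1821  0.0978] 0.1175345204250409 [256 186   5  16  68]
 lug (array([ 552.7, -152.6]), array([36.2,  6.6]), 10.22) [ 0.5571 -0.1508  0.0988] 0.11751362510765424 [267 187   5  16  66]
 lug (array([511.8, -50.8]), array([ 9.7, 22.8]), 13.81) [ 0.5124 -0.051   0.0911] 0.1059327797991886 [304 189   9   9  63]
 lug (array([ 701.7, -132.2]), array([ 7.7, 35.4]), 88.53) [ 0.7045 -0.131   0.0918] 0.10625527384115172 [252 232   8  15  73]
table -0.000865046613656983
```

```bash
cat >> h.py <<'E'
from scipy.spatial.transform import Rotation as R
HX,HY,HA=.5395,.2352,-11.25   # housing pose estimate
def hw(x,y): a=np.deg2rad(HA);return np.array([HX+x*np.cos(a)-y*np.sin(a),HY+x*np.sin(a)+y*np.cos(a)])
def wh(p): a=np.deg2rad(HA);d=np.array(p[:2])-[HX,HY];return np.array([d[0]*np.cos(a)+d[1]*np.sin(a),-d[0]*np.sin(a)+d[1]*np.cos(a)])
def go(s,xy,z,yaw):  # yaw of tool y axis in deg
    r=R.from_quat(s["tool_rot"]);a=np.deg2rad(yaw)
    y=np.array([np.cos(a),np.sin(a),0]);zz=np.array([0,0,-1.]);t=R.from_matrix(np.c_[np.cross(y,zz),y,zz])
    d=r.inv().apply(np.array([*xy,z])-s["ee_pos"])/.03
    w=(r.inv()*t).as_rotvec(degrees=True)/8
    print("units t",d.round(2),"w",w.round(2),"| pos",(s["ee_pos"]*1e3).round(1),"yaw",np.degrees(np.arctan2(*r.as_matrix()[[1,0],1])).round(2),"F",s["force"].round(1),"gap",round(s["finger_gap"]*1e3,1),"t",s["clock"])
E
python3 -c "
from h import *;from cell import *
go(read_state(),hw(0,.021),.30,78.75)"
```

```text
units t [-15.54  -5.69  -2.31] w [-0.01 -0.   -0.33] | pos [132.  533.4 230.6] yaw 76.09 F [-0.4 -1.1  0.1] gap 85.3 t 0.1
```

{"method": "carry_out", "body": {"plan": [{"tx": -0.5, "ty": -0.2, "tz": -0.4, "jaw": 1}, {"tx": -1, "ty": -0.36, "tz": -0.4, "jaw": 1}, {"tx": -1, "ty": -0.36, "tz": -0.4, "jaw": 1}, {"tx": -1, "ty": -0.36, "tz": -0.4, "jaw": 1}, {"tx": -1, "ty": -0.36, "tz": -0.4, "jaw": 1}, {"tx": -1, "ty": -0.36, "tz": -0.3, "jaw": 1}, {"tx": -1, "ty": -0.36, "jaw": 1}, {"tx": -1, "ty": -0.36, "jaw": 1}, {"tx": -1, "ty": -0.36, "jaw": 1}, {"tx": -1, "ty": -0.36, "jaw": 1}, {"tx": -1, "ty": -0.36, "jaw": 1}, {"tx": -1, "ty": -0.36, "jaw": 1}]}}

```text
invalid input
```

{"method": "carry_out", "body": {"plan": [{"tx": -0.5, "ty": -0.2, "tz": -0.4, "wx": 0, "wy": 0, "wz": 0, "jaw": 1}, {"tx": -1, "ty": -0.36, "tz": -0.4, "wx": 0, "wy": 0, "wz": 0, "jaw": 1}, {"tx": -1, "ty": -0.36, "tz": -0.4, "wx": 0, "wy": 0, "wz": 0, "jaw": 1}, {"tx": -1, "ty": -0.36, "tz": -0.4, "wx": 0, "wy": 0, "wz": 0, "jaw": 1}, {"tx": -1, "ty": -0.36, "tz": -0.4, "wx": 0, "wy": 0, "wz": 0, "jaw": 1}, {"tx": -1, "ty": -0.36, "tz": -0.3, "wx": 0, "wy": 0, "wz": 0, "jaw": 1}, {"tx": -1, "ty": -0.36, "tz": 0, "wx": 0, "wy": 0, "wz": 0, "jaw": 1}, {"tx": -1, "ty": -0.36, "tz": 0, "wx": 0, "wy": 0, "wz": 0, "jaw": 1}, {"tx": -1, "ty": -0.36, "tz": 0, "wx": 0, "wy": 0, "wz": 0, "jaw": 1}, {"tx": -1, "ty": -0.36, "tz": 0, "wx": 0, "wy": 0, "wz": 0, "jaw": 1}, {"tx": -1, "ty": -0.36, "tz": 0, "wx": 0, "wy": 0, "wz": 0, "jaw": 1}, {"tx": -1, "ty": -0.36, "tz": 0, "wx": 0, "wy": 0, "wz": 0, "jaw": 1}]}}

```text
clock: 1.3
ee_pos: [0.4384, 0.328, 0.301]
tool_rot: [0.121, 0.993, -0.0, 0.0]
force: [0.3, 0.4, 0.7]
finger_gap: 0.0853
gripper_force: 0.0
```

{"method": "carry_out", "body": {"plan": [{"tx": -1, "ty": -0.4, "tz": 0, "wx": 0, "wy": 0, "wz": 0, "jaw": 1}, {"tx": -1, "ty": -0.4, "tz": 0, "wx": 0, "wy": 0, "wz": 0, "jaw": 1}, {"tx": -1, "ty": -0.4, "tz": 0, "wx": 0, "wy": 0, "wz": 0, "jaw": 1}, {"tx": -1, "ty": -0.3, "tz": 0, "wx": 0, "wy": 0, "wz": -0.33, "jaw": 1}, {"tx": 0, "ty": 0, "tz": 0, "wx": 0, "wy": 0, "wz": 0, "jaw": 1}]}}

```text
clock: 1.8
ee_pos: [0.5459, 0.2537, 0.3]
tool_rot: [0.1, 0.995, -0.001, 0.0]
force: [0.3, 0.1, -0.3]
finger_gap: 0.0852
gripper_force: 0.0
```

```bash
python3 - <<'E'
from cell import *
from h import *
go(read_state(),hw(0,.021),.30,78.75)
d=get_image("wrist");cv2.imwrite("pics/w1.png",d["img"]);np.savez("w1.npz",**d)
W=cloud(d);X,Y,Z=np.moveaxis(W,-1,0);print(d["extrinsics"].round(3).tolist(),np.nanmin(Z),np.nanmax(Z))
m=(Z>.2)&(Z<.222);print(m.sum(),rect(W[m]) if m.sum() else 0)
E
```

```text
units t [ 0.09  0.05 -0.  ] w [-0.01  0.01 -0.03] | pos [545.9 253.7 300. ] yaw 78.54 F [ 0.3  0.1 -0.3] gap 85.2 t 1.8
[[0.198, 0.98, -0.002, -0.356], [0.937, -0.189, 0.294, -0.522], [0.288, -0.06, -0.956, 0.303], [0.0, 0.0, 0.0, 1.0]] -0.7617454660421517 0.4011692718594511
3510 (array([542.1, 255.4]), array([ 29.9, 108.9]), 78.88)
```

View pics/w1.png

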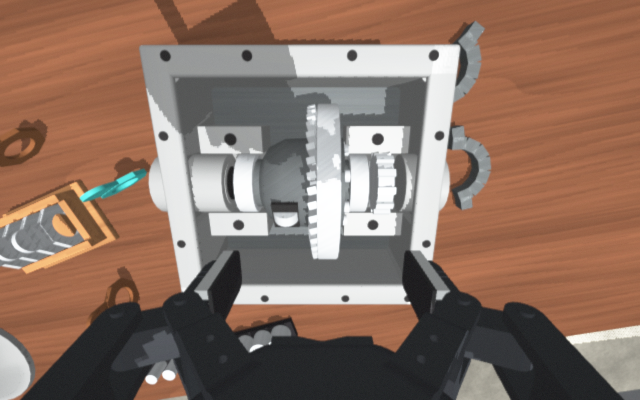

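The wrist view shows the whole rim (140–460, 45–305), the ring gear at (325,180), the shoulder sleeve at cols 190–225, a dark gap around col 231 and the bearing cup at cols 237–260. I'll refine the pose from this closer view.

```bash
python3 - <<'E'
from h import *
d=np.load("w1.npz");W=cloud(d);X,Y,Z=np.moveaxis(W,-1,0)
m=big((abs(Z-.179)<.006)&(X<.9));p=W[m];print("rim",m.sum(),rect(p),np.median(Z[m]))
h=np.array([wh(q) for q in p[:,:2]])*1e3
# robust edges: middle part of each side
for ax in(0,1):
    o=1-ax
    s=abs(h[:,o])<100
    v=h[s,ax];b=np.round(h[s,o]/4)
    for sg in(-1,1):
        e=np.array([[k*4,(sg*v[(b==k)&(sg*v>90)]).max()*sg] for k in np.unique(b) if ((b==k)&(sg*v>90)).sum()>0])
        f=np.polyfit(e[:,0],e[:,1],1);print("axis",ax,sg,"edge",np.median(e[:,1]).round(2),"slope deg",np.degrees(np.arctan(f[0])).round(2))
a=np.deg2rad(HA);hx=((X-HX)*np.cos(a)+(Y-HY)*np.sin(a))*1e3;hy=(-(X-HX)*np.sin(a)+(Y-HY)*np.cos(a))*1e3
for yb in range(-134,60,2):
    k=(abs(hy-yb)<1)&(abs(hx)<40)&(Z>.09)
    if k.sum()>3:
        i=Z[k]; t=k&(Z>i.max()-.004); print(yb,"zmax",(i.max()*1e3).round(1),"n",k.sum(),"x of top",np.mean(hx[t]).round(1))
E
```

```text
rim 20999 (array([530.1, 236.8]), array([275.4, 244.3]), 78.68) 0.17851286671231234
axis 0 -1 edge -130.97 slope deg 0.23Traceback (most recent call last):
  File "<stdin>", line 12, in <module>
IndexError: too many indices for array: array is 1-dimensional, but 2 were indexed
```

```bash
cat > edge.py <<'E'
from h import *
import sys
def run(f):
    d=np.load(f);W=cloud(d);X,Y,Z=np.moveaxis(W,-1,0)
    m=big((abs(Z-.179)<.005)&(X<.9)&(Y>0));h=np.array([wh(q) for q in W[m][:,:2]])*1e3
    for ax in(0,1):
        o=1-ax;s=abs(h[:,o])<100;v=h[s,ax];b=np.round(h[s,o]/4)
        for sg in(-1,1):
            e=np.array([[k*4,(sg*v[(b==k)&(sg*v>90)]).max()*sg] for k in np.unique(b) if ((b==k)&(sg*v>90)).sum()>0])
            if len(e)>5: print("axis",ax,sg,"edge",np.median(e[:,1]).round(2),"slope",np.degrees(np.arctan(np.polyfit(e[:,0],e[:,1],1)[0])).round(2))
    a=np.deg2rad(HA);hx=((X-HX)*np.cos(a)+(Y-HY)*np.sin(a))*1e3;hy=(-(X-HX)*np.sin(a)+(Y-HY)*np.cos(a))*1e3
    out=[]
    for yb in range(-128,60,2):
        k=(abs(hy-yb)<1)&(abs(hx)<40)&(Z>.09)&(Z<.23)
        if k.sum()>3:
            i=Z[k].max();t=k&(Z>i-.004);out.append((yb,int(i*1e3),round(float(hx[t].mean()),1)))
    print(out)
if __name__=="__main__": run(sys.argv[1])
E
python3 edge.py w1.npz
```

```text
axis 0 -1 edge -130.97 slope 0.23
axis 1 -1 edge -137.26 slope 0.06
axis 1 1 edge 136.98 slope -0.15
[(-128, 180, -2.3), (-126, 180, -1.9), (-124, 180, -1.8), (-122, 180, -1.5), (-120, 180, -1.6), (-118, 180, -2.0), (-116, 180, -2.3), (-114, 180, -2.3), (-112, 179, -2.6), (-110, 168, -0.5), (-108, 168, -1.2), (-106, 169, -1.8), (-104, 168, -1.7), (-102, 168, -0.5), (-100, 168, -2.2), (-98, 169, -1.2), (-96, 168, -2.5), (-94, 168, -1.7), (-92, 168, -1.3), (-90, 168, -2.7), (-88, 168, -1.8), (-86, 168, -2.0), (-84, 168, -1.5), (-82, 160, -0.7), (-80, 141, 1.5), (-78, 141, 10.6), (-76, 142, 3.0), (-74, 141, 6.6), (-72, 166, -4.0), (-70, 168, -1.9), (-68, 168, -1.2), (-66, 168, -1.1), (-64, 168, -3.1), (-62, 168, -1.2), (-60, 168, -1.9), (-58, 168, -1.5), (-56, 168, -1.1), (-54, 168, -1.4), (-52, 167, -1.5), (-50, 162, -1.5), (-48, 162, -1.5), (-46, 164, -2.5), (-44, 166, -1.4), (-42, 171, -0.4), (-40, 173, -3.7), (-38, 176, -0.5), (-36, 176, 0.4), (-34, 177, -2.3), (-32, 179, -3.4), (-30, 187, 10.5), (-28, 188, 11.5), (-26, 187, 14.5), (-24, 187, 16.7), (-22, 188, 17.3), (-20, 189, 18.6), (-18, 189, 19.2), (-16, 188, 17.9), (-14, 189, 18.2), (-12, 188, 16.5), (-10, 187, 10.6), (-8, 187, 7.7), (-6, 187, 4.2), (-4, 186, -0.2), (-2, 184, -0.7), (0, 185, -1.0), (2, 185, -0.6), (4, 185, -1.7), (6, 218, -2.6), (8, 219, -4.0), (10, 219, 1.2), (12, 220, -1.9), (14, 219, -3.9), (16, 221, -1.8), (18, 220, -2.7), (20, 220, -1.9), (22, 220, -2.2), (24, 220, -1.9), (26, 220, -1.5), (28, 220, -3.9), (30, 220, 0.2), (32, 220, -1.1), (34, 220, -3.5), (36, 218, 8.6), (38, 186, -3.2), (40, 185, -1.8), (42, 184, 7.5), (44, 180, -3.5), (46, 179, -2.5), (48, 166, -1.5), (50, 168, -1.6), (52, 168, -1.3), (54, 168, -0.7), (56, 169, -1.4), (58, 168, -1.6)]
```

{"method": "carry_out", "body": {"plan": [{"tx": 0.06, "ty": 0.03, "tz": 0.6, "wx": 0, "wy": 0, "wz": 0, "jaw": 1}, {"tx": 0.05, "ty": 0.02, "tz": 1, "wx": 0, "wy": 0, "wz": 0, "jaw": 1}, {"tx": 0, "ty": 0, "tz": 1, "wx": 0, "wy": 0, "wz": 0, "jaw": 1}, {"tx": 0, "ty": 0, "tz": 0.75, "wx": 0, "wy": 0, "wz": 0, "jaw": 1}, {"tx": 0, "ty": 0, "tz": 0.2, "wx": 0, "wy": 0, "wz": 0, "jaw": 0}, {"tx": 0, "ty": 0, "tz": 0, "wx": 0, "wy": 0, "wz": 0, "jaw": -1}, {"tx": 0, "ty": 0, "tz": 0, "wx": 0, "wy": 0, "wz": 0, "jaw": -1}, {"tx": 0, "ty": 0, "tz": 0, "wx": 0, "wy": 0, "wz": 0, "jaw": -1}, {"tx": 0, "ty": 0, "tz": 0, "wx": 0, "wy": 0, "wz": 0, "jaw": -1}], "force": 60}}

```text
clock: 2.75
ee_pos: [0.5406, 0.2591, 0.1961]
tool_rot: [0.098, 0.995, 0.0, 0.002]
force: [-2.0, -1.0, 4.7]
finger_gap: 0.0266
gripper_force: 65.5
```

{"method": "carry_out", "body": {"plan": [{"tx": 0, "ty": 0.1, "tz": 0, "wx": 0, "wy": 0, "wz": 0, "jaw": -1}, {"tx": 0, "ty": 0.1, "tz": 0, "wx": 0, "wy": 0, "wz": 0, "jaw": -1}, {"tx": 0, "ty": 0.07, "tz": 0, "wx": 0, "wy": 0, "wz": 0, "jaw": -1}, {"tx": 0, "ty": 0.03, "tz": 0, "wx": 0, "wy": 0, "wz": 0, "jaw": -1}]}}

```text
clock: 3.15
ee_pos: [0.5416, 0.2644, 0.1961]
tool_rot: [0.099, 0.995, -0.003, 0.001]
force: [-5.9, -18.7, 9.7]
finger_gap: 0.027
gripper_force: 66.1
```

```bash
sed -i 's/^HX,HY,HA=.*/HX,HY,HA=.5385,.2354,-11.25/' h.py; python3 -c "
from h import *;from cell import *
s=read_state();print(wh(s['ee_pos'])*1e3);go(s,hw(0,.029),.196,78.75)"
```

```text
[-2.60219381 29.0101066 ]
units t [-0.09 -0.    0.  ] w [-0.05  0.01 -0.01] | pos [541.6 264.4 196.1] yaw 78.69 F [ -5.9 -18.7   9.7] gap 27.0 t 3.15
```

{"method": "carry_out", "body": {"plan": [{"tx": 0, "ty": 0.07, "tz": 0, "wx": 0, "wy": 0, "wz": 0, "jaw": -1}, {"tx": 0, "ty": 0.07, "tz": 0, "wx": 0, "wy": 0, "wz": 0, "jaw": -1}, {"tx": 0, "ty": 0, "tz": 0, "wx": 0, "wy": 0, "wz": 0, "jaw": -1}]}}

```text
clock: 3.45
ee_pos: [0.5416, 0.2644, 0.1961]
tool_rot: [0.099, 0.995, -0.007, -0.0]
force: [-8.2, -30.1, 13.2]
finger_gap: 0.027
gripper_force: 66.8
```

{"method": "carry_out", "body": {"plan": [{"tx": 0, "ty": 0, "tz": 0, "wx": 0, "wy": 0, "wz": 0, "jaw": 0.5}, {"tx": 0, "ty": -0.15, "tz": 0, "wx": 0, "wy": 0, "wz": 0, "jaw": 0.5}, {"tx": 0, "ty": 0, "tz": -0.7, "wx": 0, "wy": 0, "wz": 0, "jaw": 0.5}, {"tx": 0, "ty": 0, "tz": -1, "wx": 0, "wy": 0, "wz": 0, "jaw": 0.5}, {"tx": 0, "ty": 0, "tz": -1, "wx": 0, "wy": 0, "wz": 0.94, "jaw": 0.5}, {"tx": 0, "ty": 0, "tz": -1, "wx": 0, "wy": 0, "wz": 0.94, "jaw": 0.5}, {"tx": 0, "ty": 0, "tz": 0, "wx": 0, "wy": 0, "wz": 0.94, "jaw": 0.5}, {"tx": 0, "ty": 0, "tz": 0, "wx": 0, "wy": 0, "wz": 0.94, "jaw": 0.5}, {"tx": 0, "ty": 0, "tz": 0, "wx": 0, "wy": 0, "wz": 0.94, "jaw": 0.5}, {"tx": 0, "ty": 0, "tz": 0, "wx": 0, "wy": 0, "wz": 0.94, "jaw": 0.5}, {"tx": 0, "ty": 0, "tz": 0, "wx": 0, "wy": 0, "wz": 0.94, "jaw": 0.5}, {"tx": 0, "ty": 0, "tz": 0, "wx": 0, "wy": 0, "wz": 0.94, "jaw": 0.5}]}}

```text
clock: 4.65
ee_pos: [0.5416, 0.2684, 0.3055]
tool_rot: [0.586, 0.811, 0.001, 0.0]
force: [0.5, -0.3, 0.0]
finger_gap: 0.0636
gripper_force: 0.0
```

```bash
python3 - <<'E'
from cell import *
from h import *
go(read_state(),(.566,-.235),.28,11.2)
E
```

```text
units t [-16.19  -4.5    0.84] w [ 0.01 -0.    0.89] | pos [541.6 268.4 305.5] yaw 18.3 F [ 0.5 -0.3  0. ] gap 63.6 t 4.65
```

{"method": "carry_out", "body": {"plan": [{"tx": -0.7, "ty": -0.2, "tz": 0, "wx": 0, "wy": 0, "wz": 0, "jaw": 0.5}, {"tx": -1, "ty": -0.28, "tz": 0, "wx": 0, "wy": 0, "wz": 0, "jaw": 0.5}, {"tx": -1, "ty": -0.28, "tz": 0, "wx": 0, "wy": 0, "wz": 0, "jaw": 0.5}, {"tx": -1, "ty": -0.28, "tz": 0, "wx": 0, "wy": 0, "wz": 0, "jaw": 0.5}, {"tx": -1, "ty": -0.28, "tz": 0, "wx": 0, "wy": 0, "wz": 0, "jaw": 0.5}, {"tx": -1, "ty": -0.28, "tz": 0, "wx": 0, "wy": 0, "wz": 0, "jaw": 0.5}, {"tx": -1, "ty": -0.28, "tz": 0, "wx": 0, "wy": 0, "wz": 0, "jaw": 0.5}, {"tx": -1, "ty": -0.28, "tz": 0, "wx": 0, "wy": 0, "wz": 0, "jaw": 0.5}, {"tx": -1, "ty": -0.28, "tz": 0, "wx": 0, "wy": 0, "wz": 0, "jaw": 0.5}, {"tx": -1, "ty": -0.28, "tz": 0.2, "wx": 0, "wy": 0, "wz": 0, "jaw": 0.5}, {"tx": -1, "ty": -0.28, "tz": 0.2, "wx": 0, "wy": 0, "wz": 0, "jaw": 0.5}, {"tx": -1, "ty": -0.28, "tz": 0.2, "wx": 0, "wy": 0, "wz": 0, "jaw": 0.5}]}}

```text
clock: 5.85
ee_pos: [0.5604, -0.0971, 0.2874]
tool_rot: [0.583, 0.812, 0.001, 0.001]
force: [0.0, 1.3, 0.6]
finger_gap: 0.0643
gripper_force: 0.0
```

{"method": "carry_out", "body": {"plan": [{"tx": -1, "ty": -0.28, "tz": 0.2, "wx": 0, "wy": 0, "wz": 0, "jaw": 0.5}, {"tx": -1, "ty": -0.28, "tz": 0, "wx": 0, "wy": 0, "wz": 0, "jaw": 0.5}, {"tx": -1, "ty": -0.28, "tz": 0, "wx": 0, "wy": 0, "wz": 0, "jaw": 0.5}, {"tx": -1, "ty": -0.28, "tz": 0, "wx": 0, "wy": 0, "wz": 0, "jaw": 0.5}, {"tx": -0.5, "ty": -0.1, "tz": 0, "wx": 0, "wy": 0, "wz": 0.89, "jaw": 0.5}, {"tx": 0, "ty": 0, "tz": 0, "wx": 0, "wy": 0, "wz": 0, "jaw": 0.5}]}}

```text
clock: 6.45
ee_pos: [0.5685, -0.2379, 0.2809]
tool_rot: [0.634, 0.773, 0.0, 0.001]
force: [-0.1, -0.2, 0.6]
finger_gap: 0.0637
gripper_force: 0.0
```

```bash
python3 - <<'E'
from cell import *
from h import *
go(read_state(),(.566,-.235),.28,11.2)
d=get_image("wrist");cv2.imwrite("pics/w2.png",d["img"]);np.savez("w2.npz",**d)
W=cloud(d);X,Y,Z=np.moveaxis(W,-1,0)
l=(Z>.09)&(Z<.125)&(abs(X-.56)<.08)&(abs(Y+.2)<.1)
k,lab,st,_=cv2.connectedComponentsWithStats(l.astype(np.uint8))
for i in range(1,k):
    if st[i,4]>30: print(" lug",rect(W[lab==i]),W[lab==i][:,2].max(),st[i])
w=(Z>.03)&(Z<.052)&(abs(X-.56)<.12)&(abs(Y+.2)<.12);print(rect(W[big(w)]))
E
```

```text
units t [ 0.11 -0.06  0.03] w [0.01 0.01 0.01] | pos [ 568.5 -237.9  280.9] yaw 11.25 F [-0.1 -0.2  0.6] gap 63.7 t 6.45
 lug (array([ 549.6, -152.3]), array([32.8,  6.1]), 10.78) 0.11871930872963132 [305 101  31   7 200]
 lug (array([ 556.5, -183.5]), array([32.8,  6. ]), 10.86) 0.11770392464673402 [306 132  30   7 196]
 lug (array([ 561.9, -214.9]), array([33.4,  6.3]), 10.61) 0.11818091390579875 [306 159  29   9 248]
 lug (array([ 567.7, -246.5]), array([33. ,  6.6]), 10.69) 0.1178720875488474 [306 185  28  11 274]
(array([ 558.8, -199.2]), array([ 93. , 128.6]), 10.92)
```

View pics/w2.png

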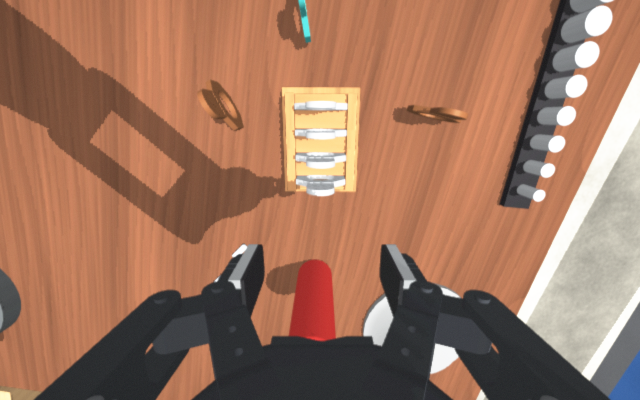

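The four lugs show at image rows 105, 133, 160 and 185, col 320. I'll take the one nearest the housing, at (549.6, -152.3) with yaw about 10.9°.

{"method": "carry_out", "body": {"plan": [{"tx": 0.9, "ty": -0.06, "tz": 0, "wx": 0, "wy": 0, "wz": 0.05, "jaw": 0.5}, {"tx": 1, "ty": 0, "tz": 0, "wx": 0, "wy": 0, "wz": 0, "jaw": 0.5}, {"tx": 1, "ty": 0, "tz": 0.5, "wx": 0, "wy": 0, "wz": 0, "jaw": 0.5}, {"tx": 0, "ty": 0, "tz": 1, "wx": 0, "wy": 0, "wz": 0, "jaw": 0.5}, {"tx": 0, "ty": 0, "tz": 1, "wx": 0, "wy": 0, "wz": 0, "jaw": 0.5}, {"tx": 0, "ty": 0, "tz": 1, "wx": 0, "wy": 0, "wz": 0, "jaw": 0.5}, {"tx": 0, "ty": 0, "tz": 1, "wx": 0, "wy": 0, "wz": 0, "jaw": 0.5}, {"tx": 0, "ty": 0, "tz": 0.5, "wx": 0, "wy": 0, "wz": 0, "jaw": 0.5}, {"tx": 0, "ty": 0, "tz": 0, "wx": 0, "wy": 0, "wz": 0, "jaw": 0.5}]}}

```text
clock: 7.4
ee_pos: [0.5481, -0.1484, 0.1288]
tool_rot: [0.634, 0.773, -0.0, -0.002]
force: [0.2, 0.0, 0.6]
finger_gap: 0.0636
gripper_force: 0.0
```

```bash
python3 - <<'E'
from cell import *
from h import *
go(read_state(),(.5496,-.1523),.078,10.85)
d=get_image("wrist");np.savez("w3.npz",**d)
W=cloud(d);X,Y,Z=np.moveaxis(W,-1,0)
l=(Z>.09)&(Z<.125)&(abs(X-.56)<.08)&(abs(Y+.2)<.1)&(d["img"].min(2)>90)
k,lab,st,_=cv2.connectedComponentsWithStats(l.astype(np.uint8))
for i in range(1,k):
    if st[i,4]>30: print(" lug",rect(W[lab==i]),W[lab==i][:,2].max(),st[i])
E
```

```text
units t [-0.14  0.03  1.69] w [-0.02 -0.02  0.05] | pos [ 548.1 -148.4  128.8] yaw 11.29 F [0.2 0.  0.6] gap 63.6 t 7.4
 lug (array([ 550.1, -152.1]), array([33.8,  7.4]), 12.17) 0.118944649542694 [ 299  230   50   26 1160]
 lug (array([ 556.1, -183.5]), array([33.9,  7.9]), 10.19) 0.11840122919028907 [ 300  269   48   31 1259]
 lug (array([ 564.4, -227.1]), array([33.9, 33.1]), 10.15) 0.11793479119667312 [ 300  306   46   35 1321]
```

Confirmed. I'll descend and grip.

{"method": "carry_out", "body": {"plan": [{"tx": -0.14, "ty": 0.04, "tz": 0.2, "wx": 0, "wy": 0, "wz": 0.05, "jaw": 0.5}, {"tx": 0, "ty": 0, "tz": 0.8, "wx": 0, "wy": 0, "wz": 0, "jaw": 0.5}, {"tx": 0, "ty": 0, "tz": 0.69, "wx": 0, "wy": 0, "wz": 0, "jaw": 0.5}, {"tx": 0, "ty": 0, "tz": 0, "wx": 0, "wy": 0, "wz": 0, "jaw": 0.5}, {"tx": 0, "ty": 0, "tz": 0, "wx": 0, "wy": 0, "wz": 0, "jaw": -1}, {"tx": 0, "ty": 0, "tz": 0, "wx": 0, "wy": 0, "wz": 0, "jaw": -1}, {"tx": 0, "ty": 0, "tz": 0, "wx": 0, "wy": 0, "wz": 0, "jaw": -1}, {"tx": 0, "ty": 0, "tz": 0, "wx": 0, "wy": 0, "wz": 0, "jaw": -1}], "force": 60}}

```text
clock: 8.25
ee_pos: [0.5527, -0.1553, 0.082]
tool_rot: [0.638, 0.77, 0.0, 0.002]
force: [-0.5, -1.0, 7.0]
finger_gap: 0.0325
gripper_force: 59.3
```

```bash
python3 - <<'E'
from cell import *
from h import *
go(read_state(),(.5496,-.1523),.078,10.85)
E
```

```text
units t [ 0.12 -0.08  0.13] w [ 0.02  0.02 -0.02] | pos [ 552.7 -155.3   82. ] yaw 10.66 F [-0.5 -1.   7. ] gap 32.5 t 8.25
```

{"method": "carry_out", "body": {"plan": [{"tx": 0, "ty": 0, "tz": -0.3, "wx": 0, "wy": 0, "wz": 0, "jaw": -1}, {"tx": 0, "ty": 0, "tz": -0.6, "wx": 0, "wy": 0, "wz": 0, "jaw": -1}, {"tx": 0, "ty": 0, "tz": -1, "wx": 0, "wy": 0, "wz": 0, "jaw": -1}, {"tx": 0, "ty": 0, "tz": -1, "wx": 0, "wy": 0, "wz": 0, "jaw": -1}, {"tx": 0, "ty": 0, "tz": -1, "wx": 0, "wy": 0, "wz": 0, "jaw": -1}, {"tx": 0, "ty": 0, "tz": -1, "wx": 0, "wy": 0, "wz": 0, "jaw": -1}, {"tx": 0, "ty": 0, "tz": -1, "wx": 0, "wy": 0, "wz": 0, "jaw": -1}, {"tx": 0, "ty": 0, "tz": -0.3, "wx": 0, "wy": 0, "wz": 0, "jaw": -1}, {"tx": 0, "ty": 0, "tz": 0, "wx": 0, "wy": 0, "wz": 0, "jaw": -1}], "force": 80}}

```text
clock: 9.15
ee_pos: [0.5523, -0.1549, 0.2677]
tool_rot: [0.638, 0.77, 0.0, 0.002]
force: [-0.2, -0.7, -2.5]
finger_gap: 0.0316
gripper_force: 79.5
```

```bash
python3 - <<'E'
from cell import *
from h import *
s=read_state();go(s,hw(0,-.0765),.30,-11.25)
d=get_image("wrist");cv2.imwrite("pics/w4.png",d["img"]);np.savez("w4.npz",**d)
W=cloud(d);X,Y,Z=np.moveaxis(W,-1,0)
# plate in tool frame
r=R.from_quat(s["tool_rot"]).as_matrix();T=(W-s["ee_pos"])@r*1e3
m=(abs(T[...,1])<38)&(abs(T[...,0])<25)&(T[...,2]>-40)&(T[...,2]<90)
p=T[m];print(m.sum(),p.min(0),p.max(0))
v,u=np.nonzero(m);print(u.min(),u.max(),v.min(),v.max())
for z in range(-40,80,8):
    q=p[abs(p[:,2]-z)<4]
    if len(q)>5: print(z,len(q),"x",np.percentile(q[:,0],[2,50,98]).round(1),"y",np.percentile(q[:,1],[1,99]).round(1))
E
```

```text
units t [10.5   1.01 -1.1 ] w [0.02 0.01 2.74] | pos [ 552.3 -154.9  267.7] yaw 10.66 F [-0.2 -0.7 -2.5] gap 31.6 t 9.15
8008 [-11.2548832  -34.31748769 -39.97452159] [12.29116818 32.04882947 71.51903284]
257 386 205 315
-40 614 x [-10.2   5.1  11.9] y [-24.3  22.7]
-32 1509 x [-7.4  5.8 11.6] y [-27.6  27.5]
-24 1217 x [-7.6  6.5 11.6] y [-28.9  28.6]
-16 900 x [-7.8  6.6 11.5] y [-29.   28.7]
-8 652 x [ 5.7  6.6 11.6] y [-28.   27.8]
0 382 x [5.7 6.4 7.6] y [-16.   15.7]
8 433 x [4.9 6.8 7.4] y [-22.1  20.1]
16 558 x [0.4 6.7 7.4] y [-30.3  27.5]
24 345 x [0.7 6.8 7.4] y [-33.5  31.6]
32 179 x [6.4 6.9 7.5] y [-33.8  31.4]
40 180 x [2.6 6.9 7.4] y [-34.   31.3]
48 312 x [0.4 6.6 7.4] y [-33.9  30.9]
56 516 x [0.1 5.7 7.4] y [-28.8  27. ]
64 173 x [6.6 7.  7.4] y [-22.8  19.9]
72 38 x [6.5 7.  7.5] y [-16.9  13.2]
```

View pics/w4.png

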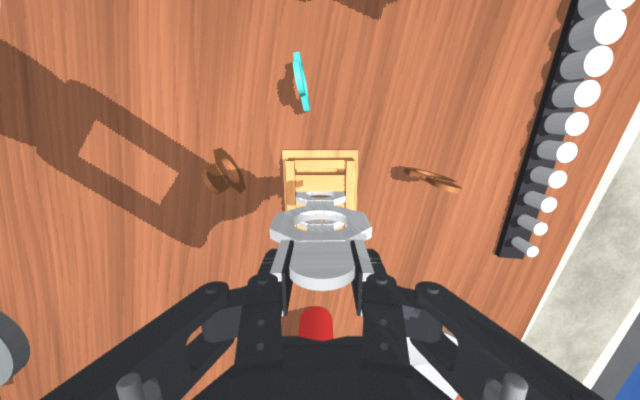

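The wrist picture shows the plate gripped upright at (320,255): lug between the fingers, bottom about 71 mm below the TCP and its mid-plane at about +3 mm tool x. I'll carry it to above the gap.

{"method": "carry_out", "body": {"plan": [{"tx": 0.5, "ty": 0, "tz": -0.3, "wx": 0, "wy": 0, "wz": 0, "jaw": -1}, {"tx": 1, "ty": 0.1, "tz": -0.4, "wx": 0, "wy": 0, "wz": 0, "jaw": -1}, {"tx": 1, "ty": 0.1, "tz": -0.4, "wx": 0, "wy": 0, "wz": 0, "jaw": -1}, {"tx": 1, "ty": 0.1, "tz": 0, "wx": 0, "wy": 0, "wz": 0, "jaw": -1}, {"tx": 1, "ty": 0.1, "tz": 0, "wx": 0, "wy": 0, "wz": 0, "jaw": -1}, {"tx": 1, "ty": 0.1, "tz": 0, "wx": 0, "wy": 0, "wz": 0, "jaw": -1}, {"tx": 1, "ty": 0.1, "tz": 0, "wx": 0, "wy": 0, "wz": 0, "jaw": -1}, {"tx": 1, "ty": 0.1, "tz": 0, "wx": 0, "wy": 0, "wz": 0, "jaw": -1}, {"tx": 1, "ty": 0.1, "tz": 0, "wx": 0, "wy": 0, "wz": 0, "jaw": -1}, {"tx": 1, "ty": 0.1, "tz": 0, "wx": 0, "wy": 0, "wz": 0, "jaw": -1}, {"tx": 0.6, "ty": 0.1, "tz": 0, "wx": 0, "wy": 0, "wz": 0.7, "jaw": -1}, {"tx": 0.3, "ty": 0.1, "tz": 0, "wx": 0, "wy": 0, "wz": 0.9, "jaw": -1}]}}

```text
clock: 10.4
ee_pos: [0.5254, 0.1606, 0.2977]
tool_rot: [0.721, 0.693, -0.001, -0.001]
force: [0.5, -1.4, -2.1]
finger_gap: 0.0319
gripper_force: 79.5
```

{"method": "carry_out", "body": {"plan": [{"tx": 0, "ty": 0, "tz": 0, "wx": 0, "wy": 0, "wz": 0.9, "jaw": -1}, {"tx": 0, "ty": 0, "tz": 0, "wx": 0, "wy": 0, "wz": 0.24, "jaw": -1}, {"tx": 0, "ty": 0, "tz": 0, "wx": 0, "wy": 0, "wz": 0, "jaw": -1}]}}

```text
clock: 10.7
ee_pos: [0.5261, 0.1588, 0.2978]
tool_rot: [0.773, 0.635, -0.001, -0.001]
force: [-0.1, -0.8, -1.0]
finger_gap: 0.0316
gripper_force: 79.4
```

```bash
cat > look.py <<'E'
from cell import *
from h import *
import sys
s=read_state();d=get_image("wrist");cv2.imwrite(f"pics/{sys.argv[1]}.png",d["img"]);np.savez(sys.argv[1]+".npz",**d)
W=cloud(d);r=R.from_quat(s["tool_rot"]).as_matrix();T=(W-s["ee_pos"])@r*1e3
p=T[(abs(T[...,1])<38)&(abs(T[...,0])<14)&(T[...,2]>-2)&(T[...,2]<74)]
for z in(2,26,34,46,68):
    q=p[abs(p[:,2]-z)<3]
    if len(q)>5: print("plate tool z",z,"face x",np.percentile(q[:,0],[50,98]).round(1),"y",np.percentile(q[:,1],[1,99]).round(1))
X,Y,Z=np.moveaxis(W,-1,0);a=np.deg2rad(HA);hx=((X-HX)*np.cos(a)+(Y-HY)*np.sin(a))*1e3;hy=(-(X-HX)*np.sin(a)+(Y-HY)*np.cos(a))*1e3
o=[]
for yb in range(-100,-50):
    k=(abs(hy-yb)<.6)&(abs(hx)<34)&(Z>.09)&(Z<.18)
    if k.sum()>2: i=Z[k].max();o.append((yb,int(i*1e3),round(float(hx[k&(Z>i-.005)].mean()),1)))
print(o)
m=(abs(Z-.179)<.004)&(abs(hx)<150)&(abs(hy)<150);P=np.c_[hx[m],hy[m]];print("rim",np.percentile(P,[.2,99.8],axis=0).round(1).tolist())
print("tcp housing",(wh(s["ee_pos"])*1e3).round(1))
go(s,hw(0,-.0778),.30,HA)
E
python3 look.py w5
```

```text
plate tool z 2 face x [6.3 7.2] y [-16.   15.6]
plate tool z 26 face x [6.8 7.4] y [-33.7  31.9]
plate tool z 34 face x [6.9 7.4] y [-33.9  31.1]
plate tool z 46 face x [6.7 7.3] y [-33.7  30.4]
plate tool z 68 face x [6.9 7.4] y [-19.6  15.2]
[(-99, 146, 10.2), (-98, 149, -5.6), (-97, 153, 0.3), (-96, 153, -9.2), (-95, 157, 8.9), (-94, 157, -3.1), (-93, 159, -0.2), (-92, 163, -4.6), (-91, 164, -7.5), (-90, 165, -1.0), (-89, 168, 0.1), (-88, 168, -0.6), (-87, 168, 0.5), (-86, 168, -2.0), (-85, 168, 1.3), (-84, 168, 0.8), (-83, 168, 0.5), (-82, 156, 0.8), (-81, 134, -34.0), (-80, 120, -3.7), (-79, 134, -33.9), (-78, 133, -33.9), (-77, 119, -3.3), (-76, 119, 3.4), (-75, 119, 6.7), (-74, 132, -34.0), (-73, 132, -33.9), (-72, 131, -34.0), (-71, 131, -34.0), (-70, 143, -33.8), (-69, 141, -33.9), (-68, 141, -33.9), (-64, 168, 1.1), (-63, 168, 0.5), (-62, 168, -0.6), (-61, 168, 0.0), (-60, 168, -0.2), (-59, 168, -0.4), (-58, 169, 0.9), (-57, 168, 0.1), (-56, 168, 1.0), (-55, 168, 0.5), (-54, 168, -0.8), (-53, 168, 0.7), (-52, 168, -1.1), (-51, 168, -0.3)]
rim [[-129.7, -136.6], [130.3, 87.2]]
tcp housing [  2.8 -77.6]
units t [-0.01 -0.09 -0.07] w [-0.02  0.    0.  ] | pos [526.1 158.8 297.8] yaw -11.23 F [-0.1 -0.8 -1. ] gap 31.6 t 10.7
```

View pics/w5.png

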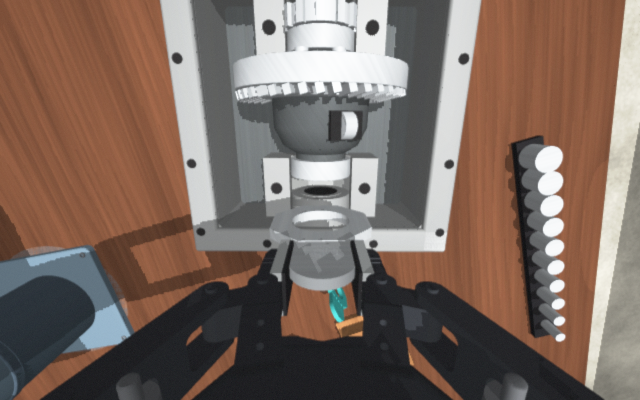

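The picture shows the plate over the gap: the gap is the dark ellipse at (320,190) between the cup (row 170) and the shoulder. Depth puts the cup edge at y = -64.5 and the shoulder at -82.5, so the gap is about 17.5 mm and takes 2 plates. I'll lower the first one, correcting a slight roll.

{"method": "carry_out", "body": {"plan": [{"tx": 0, "ty": -0.07, "tz": 0, "wx": -0.15, "wy": 0, "wz": 0, "jaw": -1}, {"tx": 0, "ty": -0.02, "tz": 0.8, "wx": 0, "wy": 0, "wz": 0, "jaw": -1}, {"tx": 0, "ty": -0.02, "tz": 0.8, "wx": 0, "wy": 0, "wz": 0, "jaw": -1}, {"tx": 0, "ty": -0.01, "tz": 0.6, "wx": 0, "wy": 0, "wz": 0, "jaw": -1}, {"tx": 0, "ty": -0.01, "tz": 0.4, "wx": 0, "wy": 0, "wz": 0, "jaw": -1}, {"tx": 0, "ty": 0, "tz": 0, "wx": 0, "wy": 0, "wz": 0, "jaw": -1}]}}

```text
clock: 11.35
ee_pos: [0.5237, 0.1583, 0.2194]
tool_rot: [0.773, 0.634, 0.005, 0.007]
force: [-0.1, -0.5, -2.2]
finger_gap: 0.0317
gripper_force: 79.5
```

```bash
python3 look.py w6
```

```text
plate tool z 2 face x [6.3 7.2] y [-15.7  15.4]
plate tool z 26 face x [6.8 7.3] y [-33.5  31.6]
plate tool z 34 face x [6.8 7.4] y [-33.9  31.3]
plate tool z 46 face x [6.6 7.4] y [-34.   30.4]
plate tool z 68 face x [6.8 7.3] y [-18.   16.4]
[(-87, 165, -0.4), (-86, 168, 0.5), (-85, 168, -0.7), (-84, 168, 0.2), (-83, 167, 0.1), (-82, 159, 0.8), (-81, 136, -33.8), (-80, 135, -34.0), (-79, 174, 5.5), (-78, 175, -1.6), (-77, 176, 5.0), (-76, 177, 3.6), (-75, 179, -0.3), (-74, 179, -4.0), (-73, 179, -0.1), (-72, 179, -3.4), (-71, 179, 11.1), (-69, 140, -33.8), (-68, 138, -33.9), (-65, 138, -33.8), (-64, 167, 0.8), (-63, 168, -0.6), (-62, 167, 0.3), (-61, 168, -0.1), (-60, 168, -0.9), (-59, 168, 1.4), (-58, 168, -0.5), (-57, 168, -0.4), (-56, 168, -0.3), (-55, 168, 0.5), (-54, 168, -1.2), (-53, 168, -0.0), (-52, 168, 1.1), (-51, 168, 0.3)]
rim [[-129.6, -136.3], [130.5, 59.8]]
tcp housing [  0.6 -78.5]
units t [ 0.02  0.03 -2.69] w [0.13 0.01 0.  ] | pos [523.7 158.3 219.4] yaw -11.25 F [-0.1 -0.5 -2.2] gap 31.7 t 11.35
```

{"method": "carry_out", "body": {"plan": [{"tx": 0, "ty": -0.01, "tz": 0.4, "wx": 0, "wy": 0, "wz": 0, "jaw": -1}, {"tx": 0, "ty": -0.01, "tz": 0.4, "wx": 0, "wy": 0, "wz": 0, "jaw": -1}, {"tx": 0, "ty": -0.01, "tz": 0.3, "wx": 0, "wy": 0, "wz": 0, "jaw": -1}, {"tx": 0, "ty": 0, "tz": 0.2, "wx": 0, "wy": 0, "wz": 0, "jaw": -1}, {"tx": 0, "ty": 0, "tz": 0.1, "wx": 0, "wy": 0, "wz": 0, "jaw": -1}, {"tx": 0, "ty": 0, "tz": 0, "wx": 0, "wy": 0, "wz": 0, "jaw": -1}]}}

```text
clock: 12.0
ee_pos: [0.5249, 0.1583, 0.1786]
tool_rot: [0.773, 0.634, 0.006, 0.008]
force: [-0.3, -0.1, -1.9]
finger_gap: 0.032
gripper_force: 79.6
```

{"method": "carry_out", "body": {"plan": [{"tx": 0, "ty": 0, "tz": 0.1, "wx": 0, "wy": 0, "wz": 0, "jaw": -1}, {"tx": 0, "ty": 0, "tz": 0.08, "wx": 0, "wy": 0, "wz": 0, "jaw": -1}, {"tx": 0, "ty": 0, "tz": 0.05, "wx": 0, "wy": 0, "wz": 0, "jaw": -1}, {"tx": 0, "ty": 0, "tz": 0, "wx": 0, "wy": 0, "wz": 0, "jaw": -1}]}}

```text
clock: 12.4
ee_pos: [0.5253, 0.1583, 0.1722]
tool_rot: [0.773, 0.634, 0.007, 0.008]
force: [-0.3, 0.5, -1.7]
finger_gap: 0.0318
gripper_force: 79.7
```

{"method": "carry_out", "body": {"plan": [{"tx": 0, "ty": 0, "tz": 0.05, "wx": 0, "wy": 0, "wz": 0, "jaw": -1}, {"tx": 0, "ty": 0, "tz": 0.05, "wx": 0, "wy": 0, "wz": 0, "jaw": -1}, {"tx": 0, "ty": 0, "tz": 0, "wx": 0, "wy": 0, "wz": 0, "jaw": -1}]}}

```text
clock: 12.7
ee_pos: [0.5255, 0.1586, 0.1719]
tool_rot: [0.773, 0.634, 0.008, 0.009]
force: [-7.3, -0.3, 14.7]
finger_gap: 0.0314
gripper_force: 81.4
```

{"method": "carry_out", "body": {"plan": [{"tx": 0, "ty": -0.04, "tz": 0, "wx": 0, "wy": 0, "wz": 0, "jaw": -1}, {"tx": 0, "ty": -0.03, "tz": 0, "wx": 0, "wy": 0, "wz": 0, "jaw": -1}, {"tx": 0, "ty": 0, "tz": 0, "wx": 0, "wy": 0, "wz": 0, "jaw": -1}]}}

```text
clock: 13.0
ee_pos: [0.5252, 0.1587, 0.172]
tool_rot: [0.773, 0.634, 0.009, 0.01]
force: [-0.6, -0.3, 11.1]
finger_gap: 0.0316
gripper_force: 80.8
```

```bash
python3 look.py w7
```

```text
plate tool z 2 face x [6.2 7. ] y [-15.8  15.6]
plate tool z 26 face x [6.5 7.2] y [-34.1  31.6]
plate tool z 34 face x [ 4.3 13.4] y [-36.9  37.8]
plate tool z 46 face x [-4.7  6.9] y [-37.1  31.6]
[(-92, 135, -33.8), (-91, 135, -33.9), (-90, 141, -33.6), (-88, 143, -32.5), (-87, 143, -31.2), (-86, 148, -30.3), (-85, 150, -29.1), (-84, 152, -28.1), (-83, 152, -27.4), (-82, 140, -33.8), (-81, 140, -33.7), (-80, 140, -33.8), (-78, 155, -13.5), (-77, 156, 0.3), (-76, 157, 7.9), (-75, 158, 2.2), (-74, 160, 5.2), (-73, 178, -9.6), (-72, 179, 1.0), (-71, 179, 2.0), (-70, 179, -13.7), (-69, 179, -3.8), (-68, 179, 1.5), (-67, 179, -1.0), (-66, 179, 0.1), (-65, 139, -33.8), (-64, 167, 2.2), (-63, 168, 0.6), (-62, 168, -0.0), (-61, 168, 0.3), (-60, 168, -0.2), (-59, 168, 0.9), (-58, 168, 0.5), (-57, 168, -0.4), (-56, 169, 0.6), (-55, 168, 0.2), (-54, 168, -0.3), (-53, 168, 0.4), (-52, 168, 0.3), (-51, 168, 0.4)]
rim [[-129.6, -133.5], [130.6, 44.8]]
tcp housing [  1.9 -77.8]
units t [ 0.01  0.05 -4.27] w [ 0.19 -0.01 -0.  ] | pos [525.2 158.7 172. ] yaw -11.27 F [-0.6 -0.3 11.1] gap 31.6 t 13.0
```

{"method": "carry_out", "body": {"plan": [{"tx": -0.05, "ty": 0, "tz": -0.02, "wx": 0, "wy": 0, "wz": 0, "jaw": -1}, {"tx": -0.05, "ty": 0, "tz": 0, "wx": 0, "wy": 0, "wz": 0, "jaw": -1}, {"tx": -0.04, "ty": 0, "tz": 0, "wx": 0, "wy": 0, "wz": 0, "jaw": -1}, {"tx": 0, "ty": 0, "tz": 0, "wx": 0, "wy": 0, "wz": 0, "jaw": -1}]}}

```text
clock: 13.45
ee_pos: [0.5245, 0.1557, 0.172]
tool_rot: [0.773, 0.634, 0.01, 0.009]
force: [1.8, 3.6, 6.3]
finger_gap: 0.0317
gripper_force: 80.4
```

{"method": "carry_out", "body": {"plan": [{"tx": -0.04, "ty": 0, "tz": 0, "wx": 0, "wy": 0, "wz": 0, "jaw": -1}, {"tx": -0.03, "ty": 0, "tz": 0, "wx": 0, "wy": 0, "wz": 0, "jaw": -1}, {"tx": 0, "ty": 0, "tz": 0, "wx": 0, "wy": 0, "wz": 0, "jaw": -1}]}}

```text
clock: 13.75
ee_pos: [0.5241, 0.1539, 0.172]
tool_rot: [0.773, 0.634, 0.01, 0.009]
force: [-0.3, 3.8, 6.2]
finger_gap: 0.0319
gripper_force: 80.4
```

{"method": "carry_out", "body": {"plan": [{"tx": -0.04, "ty": 0, "tz": 0, "wx": 0, "wy": 0, "wz": 0, "jaw": -1}, {"tx": 0, "ty": 0, "tz": 0, "wx": 0, "wy": 0, "wz": 0, "jaw": -1}]}}

```text
clock: 13.95
ee_pos: [0.524, 0.1533, 0.172]
tool_rot: [0.773, 0.634, 0.01, 0.009]
force: [2.1, 5.7, 5.1]
finger_gap: 0.0315
gripper_force: 80.3
```

{"method": "carry_out", "body": {"plan": [{"tx": 0.04, "ty": 0, "tz": 0, "wx": 0, "wy": 0, "wz": 0, "jaw": -1}, {"tx": 0, "ty": 0, "tz": 0, "wx": 0, "wy": 0, "wz": 0, "jaw": 0.2}, {"tx": 0, "ty": 0, "tz": 0, "wx": 0, "wy": 0, "wz": 0, "jaw": 0.2}, {"tx": 0, "ty": 0, "tz": 0, "wx": 0, "wy": 0, "wz": 0, "jaw": 0.2}, {"tx": 0, "ty": 0, "tz": -0.4, "wx": 0, "wy": 0, "wz": 0, "jaw": 0.2}, {"tx": 0, "ty": 0, "tz": -0.9, "wx": 0, "wy": 0, "wz": 0, "jaw": 0.2}, {"tx": 0, "ty": 0, "tz": -1, "wx": 0, "wy": 0, "wz": 0, "jaw": 0.2}, {"tx": 0, "ty": 0, "tz": -1, "wx": 0, "wy": 0, "wz": 0, "jaw": 0.2}, {"tx": 0, "ty": 0, "tz": -0.8, "wx": 0.19, "wy": 0, "wz": 0, "jaw": 0.5}, {"tx": 0, "ty": 0, "tz": 0, "wx": 0, "wy": 0, "wz": 0, "jaw": 0.5}]}}

```text
clock: 14.95
ee_pos: [0.5216, 0.153, 0.2975]
tool_rot: [0.773, 0.634, 0.001, -0.0]
force: [0.9, -0.8, 0.6]
finger_gap: 0.0641
gripper_force: 0.0
```

```bash
python3 look.py w8; python3 - <<'E'
from h import *
d=np.load("w8.npz");W=cloud(d);X,Y,Z=np.moveaxis(W,-1,0);a=np.deg2rad(HA)
hx=((X-HX)*np.cos(a)+(Y-HY)*np.sin(a))*1e3;hy=(-(X-HX)*np.sin(a)+(Y-HY)*np.cos(a))*1e3
for z in range(170,212,4):
    k=(abs(Z*1e3-z)<2)&(abs(hx)<30)&(hy<-60)&(hy>-100)
    if k.sum()>4:print(z,k.sum(),"x",np.percentile(hx[k],[1,99]).round(1),"y",np.percentile(hy[k],[2,50,98]).round(1))
E
```

```text
[(-100, 167, 0.1), (-99, 167, -1.6), (-98, 167, -0.7), (-97, 168, 0.0), (-96, 168, -0.5), (-95, 168, 0.3), (-94, 168, -0.2), (-93, 167, -1.3), (-92, 165, -11.1), (-91, 162, -1.5), (-90, 162, -6.3), (-89, 161, -5.1), (-88, 162, -3.5), (-87, 161, -10.9), (-86, 161, -3.2), (-85, 161, -6.6), (-84, 161, -4.3), (-83, 160, -6.7), (-82, 162, -4.9), (-81, 162, 4.1), (-80, 162, 1.8), (-79, 165, -3.6), (-78, 165, 1.9), (-77, 165, -0.7), (-76, 177, -14.8), (-75, 179, 1.6), (-74, 168, 0.8), (-73, 132, -33.9), (-72, 131, -34.0), (-71, 120, -3.4), (-70, 141, -34.0), (-68, 141, -33.9), (-64, 167, -0.1), (-63, 168, 0.5), (-62, 168, 0.1), (-61, 168, -0.1), (-60, 169, -0.4), (-59, 168, 1.2), (-58, 168, 0.2), (-57, 168, 0.7), (-56, 168, 0.3), (-55, 169, 0.2), (-54, 168, -0.1), (-53, 168, 0.3), (-52, 168, 1.2), (-51, 168, 0.8)]
rim [[-129.7, -136.7], [130.4, 81.0]]
tcp housing [ -0.5 -84.1]
units t [ 0.21  0.02 -0.08] w [ 0.01 -0.01 -0.  ] | pos [521.6 153.  297.5] yaw -11.28 F [ 0.9 -0.8  0.6] gap 64.1 t 14.95
170 52 x [-14.6  16.8] y [-95.9 -75.1 -61.4]
174 36 x [-14.5  16.7] y [-75.3 -75.1 -74.7]
178 34 x [-14.4  18. ] y [-75.4 -75.1 -74.8]
182 33 x [-14.2  17.7] y [-75.3 -75.1 -74.8]
186 38 x [-15.3  17.4] y [-75.3 -75.  -74.8]
190 37 x [-14.8  16.2] y [-75.4 -75.1 -74.7]
194 50 x [-14.9  17.4] y [-80.8 -75.1 -74.7]
198 59 x [-13.9  16.7] y [-80.6 -75.2 -74.8]
202 98 x [-11.9  15.1] y [-80.8 -76.8 -74.8]
206 140 x [-7.8 10.1] y [-80.9 -77.7 -74.8]
```

View pics/w8.png

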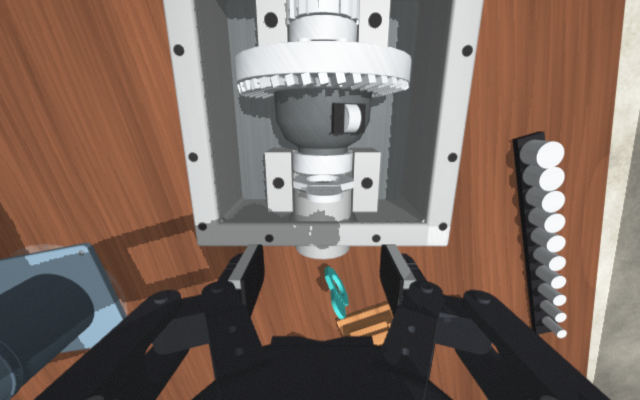

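The first plate stands seated and upright at (325,187): lug face at y = -75.1 at all heights, top about 207 mm. About 10 mm of gap is left. For the second plate I'll grip off-centre, so the pads clear the first plate's lug.

{"method": "carry_out", "body": {"plan": [{"tx": -0.56, "ty": 0.2, "tz": 0, "wx": 0, "wy": 0, "wz": 0, "jaw": 0.5}, {"tx": -1, "ty": 0.3, "tz": 0, "wx": 0, "wy": 0, "wz": 0, "jaw": 0.5}, {"tx": -1, "ty": 0.3, "tz": 0, "wx": 0, "wy": 0, "wz": 0, "jaw": 0.5}, {"tx": -1, "ty": 0.3, "tz": 0, "wx": 0, "wy": 0, "wz": 0, "jaw": 0.5}, {"tx": -1, "ty": 0.3, "tz": 0, "wx": 0, "wy": 0, "wz": 0, "jaw": 0.5}, {"tx": -1, "ty": 0.3, "tz": 0.4, "wx": 0, "wy": 0, "wz": 0, "jaw": 0.5}, {"tx": -1, "ty": 0.3, "tz": 0.7, "wx": 0, "wy": 0, "wz": 0, "jaw": 0.5}, {"tx": -1, "ty": 0.3, "tz": 0.7, "wx": 0, "wy": 0, "wz": 0, "jaw": 0.5}, {"tx": -1, "ty": 0.3, "tz": 0.7, "wx": 0, "wy": 0, "wz": 0, "jaw": 0.5}, {"tx": -1, "ty": 0.3, "tz": 0.5, "wx": 0, "wy": 0, "wz": 0, "jaw": 0.5}, {"tx": -1, "ty": 0.34, "tz": 0, "wx": 0, "wy": 0, "wz": -0.9, "jaw": 0.5}, {"tx": 0, "ty": 0, "tz": 0, "wx": 0, "wy": 0, "wz": -0.97, "jaw": 0.5}]}}

```text
clock: 16.2
ee_pos: [0.5516, -0.1802, 0.2]
tool_rot: [0.683, 0.73, -0.002, -0.003]
force: [0.5, 0.1, -0.2]
finger_gap: 0.064
gripper_force: 0.0
```

{"method": "carry_out", "body": {"plan": [{"tx": 0, "ty": 0, "tz": 0, "wx": 0, "wy": 0, "wz": -0.9, "jaw": 0.5}, {"tx": 0, "ty": 0, "tz": 0, "wx": 0, "wy": 0, "wz": 0, "jaw": 0.5}]}}

```text
clock: 16.4
ee_pos: [0.5515, -0.1766, 0.2009]
tool_rot: [0.637, 0.771, -0.002, -0.004]
force: [-0.1, -0.6, 0.3]
finger_gap: 0.0639
gripper_force: 0.0
```

```bash
python3 - <<'E'
from cell import *
from h import *
go(read_state(),(.555,-.1766),.079,10.85)
d=get_image("wrist")
W=cloud(d);X,Y,Z=np.moveaxis(W,-1,0)
l=(Z>.09)&(Z<.125)&(abs(X-.56)<.08)&(abs(Y+.2)<.1)&(d["img"].min(2)>90)
k,lab,st,_=cv2.connectedComponentsWithStats(l.astype(np.uint8))
for i in range(1,k):
    if st[i,4]>30: print(" lug",rect(W[lab==i]),W[lab==i][:,2].max(),st[i])
E
```

```text
units t [-0.04  0.14  4.06] w [-0.05 -0.03  0.01] | pos [ 551.5 -176.6  200.9] yaw 10.9 F [-0.1 -0.6  0.3] gap 63.9 t 16.4
 lug (array([ 555.9, -183.5]), array([33.7,  6.8]), 9.98) 0.11813477909660951 [308 204  37  16 522]
 lug (array([ 562.2, -214.8]), array([33.4,  7.5]), 9.77) 0.11745239562163728 [309 235  35  18 573]
 lug (array([ 568.1, -246.3]), array([33.8,  7.7]), 12.05) 0.11795025691002217 [309 264  34  20 609]
```

{"method": "carry_out", "body": {"plan": [{"tx": -0.04, "ty": 0.14, "tz": 0.5, "wx": -0.05, "wy": -0.03, "wz": 0, "jaw": 0.5}, {"tx": 0, "ty": 0, "tz": 1, "wx": 0, "wy": 0, "wz": 0, "jaw": 0.5}, {"tx": 0, "ty": 0, "tz": 1, "wx": 0, "wy": 0, "wz": 0, "jaw": 0.5}, {"tx": 0, "ty": 0, "tz": 1, "wx": 0, "wy": 0, "wz": 0, "jaw": 0.5}, {"tx": 0, "ty": 0, "tz": 0.3, "wx": 0, "wy": 0, "wz": 0, "jaw": 0.5}, {"tx": 0, "ty": 0, "tz": 0, "wx": 0, "wy": 0, "wz": 0, "jaw": 0.5}]}}

```text
clock: 17.05
ee_pos: [0.5558, -0.1763, 0.0867]
tool_rot: [0.637, 0.771, -0.0, -0.0]
force: [0.8, -0.2, 0.8]
finger_gap: 0.0643
gripper_force: 0.0
```

```bash
python3 -c "
from h import *;from cell import *
go(read_state(),(.555,-.1766),.078,10.85)"
```

```text
units t [-0.01 -0.03  0.29] w [-0.01 -0.   -0.01] | pos [ 555.8 -176.3   86.7] yaw 10.81 F [ 0.8 -0.2  0.8] gap 64.3 t 17.05
```

{"method": "carry_out", "body": {"plan": [{"tx": 0, "ty": -0.02, "tz": 0.22, "wx": 0, "wy": 0, "wz": 0, "jaw": 0.5}, {"tx": 0, "ty": 0, "tz": 0, "wx": 0, "wy": 0, "wz": 0, "jaw": 0.1}, {"tx": 0, "ty": 0, "tz": 0, "wx": 0, "wy": 0, "wz": 0, "jaw": -1}, {"tx": 0, "ty": 0, "tz": 0, "wx": 0, "wy": 0, "wz": 0, "jaw": -1}, {"tx": 0, "ty": 0, "tz": 0, "wx": 0, "wy": 0, "wz": 0, "jaw": -1}, {"tx": 0, "ty": 0, "tz": 0, "wx": 0, "wy": 0, "wz": 0, "jaw": -1}], "force": 80}}

```text
clock: 17.65
ee_pos: [0.557, -0.1777, 0.083]
tool_rot: [0.637, 0.771, 0.0, 0.003]
force: [-1.2, 0.7, 6.5]
finger_gap: 0.0317
gripper_force: 79.1
```

{"method": "carry_out", "body": {"plan": [{"tx": 0, "ty": 0, "tz": -0.3, "wx": 0, "wy": 0, "wz": 0, "jaw": -1}, {"tx": 0, "ty": 0, "tz": -0.6, "wx": 0, "wy": 0, "wz": 0, "jaw": -1}, {"tx": 0, "ty": 0, "tz": -1, "wx": 0, "wy": 0, "wz": 0, "jaw": -1}, {"tx": 0, "ty": 0, "tz": -1, "wx": 0, "wy": 0, "wz": 0, "jaw": -1}, {"tx": 0, "ty": 0, "tz": -1, "wx": 0, "wy": 0, "wz": 0, "jaw": -1}, {"tx": 0, "ty": 0, "tz": -1, "wx": 0, "wy": 0, "wz": 0, "jaw": -1}, {"tx": 0, "ty": 0, "tz": -1, "wx": 0, "wy": 0, "wz": 0, "jaw": -1}, {"tx": 0, "ty": 0, "tz": -1, "wx": 0, "wy": 0, "wz": 0, "jaw": -1}, {"tx": 0, "ty": 0, "tz": -0.4, "wx": 0, "wy": 0, "wz": 0, "jaw": -1}, {"tx": 0, "ty": 0, "tz": 0, "wx": 0, "wy": 0, "wz": 0, "jaw": -1}]}}

```text
clock: 18.65
ee_pos: [0.5565, -0.1771, 0.3025]
tool_rot: [0.637, 0.771, 0.0, 0.003]
force: [-0.3, -0.6, -1.5]
finger_gap: 0.0316
gripper_force: 79.5
```

```bash
python3 look.py w9; python3 -c "
from h import *;from cell import *
go(read_state(),hw(.0,-.0627),.30,HA)"
```

```text
plate tool z 2 face x [-3.  -2.3] y [-16.   15.8]
plate tool z 26 face x [-2.4 -1.8] y [-33.5  32.1]
plate tool z 34 face x [-2.4 -2. ] y [-33.5  31.4]
plate tool z 46 face x [-2.5 -1.8] y [-33.7  31. ]
plate tool z 68 face x [-2.3 -1.9] y [-19.   15.4]
[]
units t [ 1.166e+01  1.240e+00 -1.000e-02] w [0.02 0.01 2.77] | pos [ 555.8 -176.8  300.4] yaw 10.89 F [-0.7  0.6 -2.4] gap 31.4 t 18.7Traceback (most recent call last):
  File "look.py", line 16, in <module>
    m=(abs(Z-.179)<.004)&(abs(hx)<150)&(abs(hy)<150);P=np.c_[hx[m],hy[m]];print("rim",np.percentile(P,[.2,99.8],axis=0).round(1).tolist())
                                                                                      ~~~~~~~~~~~~~^^^^^^^^^^^^^^^^^^^^
    return _quantile_unchecked(
        a, q, axis, out, overwrite_input, method, keepdims, weights)
    return _ureduce(a,
                    func=_quantile_ureduce_func,
    ...<5 lines>...
                    overwrite_input=overwrite_input,
                    method=method)
    r = func(a, **kwargs)
    result = _quantile(arr,
                       quantiles=q,
    ...<2 lines>...
                       out=out,
                       weights=wgt)
    slices_having_nans = np.isnan(arr[-1, ...])
                                  ~~~^^^^^^^^^
IndexError: index -1 is out of bounds for axis 0 with size 0
```

{"method": "carry_out", "body": {"plan": [{"tx": 0.6, "ty": 0, "tz": 0, "wx": 0, "wy": 0, "wz": 0, "jaw": -1}, {"tx": 1, "ty": 0.12, "tz": 0, "wx": 0, "wy": 0, "wz": 0, "jaw": -1}, {"tx": 1, "ty": 0.12, "tz": 0, "wx": 0, "wy": 0, "wz": 0, "jaw": -1}, {"tx": 1, "ty": 0.12, "tz": 0, "wx": 0, "wy": 0, "wz": 0, "jaw": -1}, {"tx": 1, "ty": 0.12, "tz": 0, "wx": 0, "wy": 0, "wz": 0, "jaw": -1}, {"tx": 1, "ty": 0.12, "tz": 0, "wx": 0, "wy": 0, "wz": 0, "jaw": -1}, {"tx": 1, "ty": 0.12, "tz": 0, "wx": 0, "wy": 0, "wz": 0, "jaw": -1}, {"tx": 1, "ty": 0.12, "tz": 0, "wx": 0, "wy": 0, "wz": 0, "jaw": -1}, {"tx": 1, "ty": 0.12, "tz": 0, "wx": 0, "wy": 0, "wz": 0, "jaw": -1}, {"tx": 1, "ty": 0.12, "tz": 0, "wx": 0, "wy": 0, "wz": 0, "jaw": -1}, {"tx": 1, "ty": 0.12, "tz": 0, "wx": 0, "wy": 0, "wz": 0, "jaw": -1}, {"tx": 1, "ty": 0.1, "tz": 0, "wx": 0, "wy": 0, "wz": 0.85, "jaw": -1}]}}

```text
clock: 19.9
ee_pos: [0.5266, 0.1741, 0.2976]
tool_rot: [0.682, 0.731, -0.001, -0.0]
force: [1.0, 0.1, -1.8]
finger_gap: 0.0316
gripper_force: 79.5
```

{"method": "carry_out", "body": {"plan": [{"tx": 0, "ty": 0, "tz": 0, "wx": 0, "wy": 0, "wz": 0.97, "jaw": -1}, {"tx": 0, "ty": 0, "tz": 0, "wx": 0, "wy": 0, "wz": 0.95, "jaw": -1}, {"tx": 0, "ty": 0, "tz": 0, "wx": 0, "wy": 0, "wz": 0, "jaw": -1}]}}

```text
clock: 20.2
ee_pos: [0.5268, 0.1732, 0.2978]
tool_rot: [0.773, 0.634, -0.001, 0.0]
force: [-0.3, -0.3, -1.6]
finger_gap: 0.0318
gripper_force: 79.4
```

```bash
cat > look2.py <<'E'
from cell import *
from h import *
import sys
s=read_state();d=get_image("wrist");cv2.imwrite(f"pics/{sys.argv[1]}.png",d["img"]);np.savez(sys.argv[1]+".npz",**d)
W=cloud(d);X,Y,Z=np.moveaxis(W,-1,0);a=np.deg2rad(HA)
hx=((X-HX)*np.cos(a)+(Y-HY)*np.sin(a))*1e3;hy=(-(X-HX)*np.sin(a)+(Y-HY)*np.cos(a))*1e3
t=(wh(s["ee_pos"])*1e3);print("tcp housing",t.round(1))
for z in range(100,310,8):   # profile of what stands over the gap
    k=(abs(Z*1e3-z)<4)&(abs(hx)<36)&(hy<-50)&(hy>-90)
    if k.sum()>8:print(z,k.sum(),"x",np.percentile(hx[k],[1,99]).round(1),"y",np.percentile(hy[k],[5,50,90,98]).round(1))
k=(Z>.166)&(Z<.171)&(abs(hx)<12)&(hy>-72)&(hy<-40);print("cup edge",np.sort(hy[k])[:8].round(1))
go(s,hw(.001,-.064),.30,HA)
E
python3 look2.py w10
```

```text
tcp housing [  0.6 -63.3]
116 135 x [-33.1  33. ] y [-82.8 -79.7 -74.4 -72.3]
124 160 x [-34.1  34.5] y [-82.5 -77.1 -69.8 -55.4]
132 106 x [-34.1  34.6] y [-82.4 -74.8 -58.2 -52.5]
140 205 x [-35.9  35.9] y [-87.7 -74.2 -53.9 -51. ]
148 194 x [-31.4  33.7] y [-87.6 -74.8 -54.3 -50.8]
156 409 x [-27.6  30. ] y [-88.3 -74.9 -54.  -50.8]
164 633 x [-20.1  21.8] y [-79.5 -58.9 -51.7 -50.6]
172 120 x [-14.7  17.9] y [-75.6 -75.3 -56.5 -52.4]
180 84 x [-15.2  17.7] y [-75.7 -75.3 -75.1 -74.8]
188 101 x [-14.9  18. ] y [-75.7 -75.4 -75.2 -75.1]
196 104 x [-14.3  17.7] y [-76.2 -75.4 -75.1 -74.9]
228 88 x [-18.9  17.1] y [-66.1 -65.7 -65.4 -65.3]
236 291 x [-25.1  23.5] y [-71.6 -65.8 -65.5 -65.4]
244 487 x [-31.  30.] y [-72.  -66.7 -65.6 -65.3]
252 265 x [-33.3  31.6] y [-71.6 -65.9 -65.5 -65.3]
260 178 x [-33.2  32. ] y [-66.9 -65.8 -65.5 -65.3]
268 230 x [-33.   32.1] y [-66.3 -65.8 -65.5 -65.2]
276 280 x [-32.9  32.5] y [-69.9 -66.  -65.5 -65.3]
284 335 x [-23.6  17.4] y [-66.3 -65.9 -65.5 -65.3]
292 398 x [-15.7  16.7] y [-66.8 -66.1 -65.6 -65.4]
300 471 x [-19.5  20.4] y [-66.9 -66.3 -57.4 -52. ]
308 840 x [-27.8  28.7] y [-66.9 -66.  -52.1 -51.7]
cup edge [-63.4 -63.4 -63.3 -63.3 -63.3 -63.3 -63.3 -63.2]
units t [-0.02  0.01 -0.07] w [-0.01  0.02 -0.  ] | pos [526.8 173.2 297.8] yaw -11.27 F [-0.3 -0.3 -1.6] gap 31.8 t 20.2
```

{"method": "carry_out", "body": {"plan": [{"tx": -0.015, "ty": 0.035, "tz": 0.3, "wx": -0.05, "wy": 0.02, "wz": 0, "jaw": -1}, {"tx": 0, "ty": 0, "tz": 0.5, "wx": 0, "wy": 0, "wz": 0, "jaw": -1}, {"tx": 0, "ty": 0, "tz": 0.4, "wx": 0, "wy": 0, "wz": 0, "jaw": -1}, {"tx": 0, "ty": 0, "tz": 0.3, "wx": 0, "wy": 0, "wz": 0, "jaw": -1}, {"tx": 0, "ty": 0, "tz": 0, "wx": 0, "wy": 0, "wz": 0, "jaw": -1}]}}

```text
clock: 20.75
ee_pos: [0.5287, 0.1713, 0.2528]
tool_rot: [0.773, 0.634, 0.002, 0.002]
force: [0.6, 0.5, -2.0]
finger_gap: 0.0317
gripper_force: 79.5
```

```bash
python3 look2.py w11
```

```text
tcp housing [  2.9 -64.8]
116 118 x [-33.5  34.1] y [-82.8 -81.4 -74.9 -73. ]
124 188 x [-34.   34.6] y [-82.7 -79.2 -73.4 -64.3]
132 173 x [-34.1  34.6] y [-82.6 -74.8 -58.4 -51.4]
140 267 x [-36.   35.9] y [-85.9 -73.3 -54.3 -51.2]
148 234 x [-31.4  34. ] y [-80.3 -74.7 -54.2 -50.8]
156 430 x [-28.   30.4] y [-78.6 -74.5 -52.9 -50.6]
164 689 x [-19.8  21.3] y [-63.2 -56.8 -51.2 -50.2]
172 34 x [-6.4  5.3] y [-60.9 -57.1 -51.7 -51.1]
180 36 x [-13.3  15.4] y [-67.4 -67.  -66.9 -66.9]
188 175 x [-19.4  23.4] y [-67.4 -67.1 -66.7 -66.6]
196 680 x [-25.8  29.6] y [-77.  -69.9 -67.  -66.8]
204 639 x [-29.8  33.4] y [-80.1 -74.8 -67.  -66.8]
212 208 x [-30.8  34.3] y [-70.8 -67.3 -66.9 -66.7]
220 185 x [-30.9  34.7] y [-67.7 -67.3 -66.9 -66.6]
228 260 x [-30.4  35. ] y [-71.4 -67.3 -66.9 -66.8]
236 316 x [-27.9  30.9] y [-68.6 -67.3 -66.9 -66.8]
244 378 x [-13.8  19.4] y [-68.1 -67.4 -67.  -66.8]
252 415 x [-13.2  18.7] y [-68.4 -67.8 -67.3 -57.3]
260 704 x [-24.4  29.8] y [-68.4 -67.7 -53.7 -53.4]
268 946 x [-26.1  31.5] y [-68.3 -67.4 -53.6 -53.2]
276 1219 x [-26.2  31.4] y [-71.3 -67.6 -53.7 -53.3]
284 1508 x [-25.3  30.6] y [-73.5 -68.1 -53.8 -53.3]
292 902 x [-30.6  34.1] y [-73.5 -58.  -52.8 -52.3]
300 1187 x [-35.4  35.6] y [-58.5 -52.8 -51.4 -50.8]
308 2155 x [-35.9  35.8] y [-72.5 -57.4 -52.4 -52.1]
cup edge [-64.1 -63.9 -63.8 -63.8 -63.5 -63.1 -63.1 -63.1]
units t [ 0.03 -0.05 -1.57] w [ 0.04 -0.   -0.  ] | pos [528.7 171.3 252.8] yaw -11.25 F [ 0.6  0.5 -2. ] gap 31.7 t 20.75
```

{"method": "carry_out", "body": {"plan": [{"tx": 0.03, "ty": -0.035, "tz": 0, "wx": 0, "wy": 0, "wz": 0, "jaw": -1}, {"tx": 0, "ty": 0, "tz": 0.2, "wx": 0, "wy": 0, "wz": 0, "jaw": -1}, {"tx": 0, "ty": 0, "tz": 0, "wx": 0, "wy": 0, "wz": 0, "jaw": -1}]}}

```text
clock: 21.1
ee_pos: [0.5287, 0.1727, 0.2485]
tool_rot: [0.773, 0.634, 0.003, 0.003]
force: [-0.3, 0.2, -2.2]
finger_gap: 0.0317
gripper_force: 79.5
```

```bash
python3 look2.py w12 | egrep "tcp|^116|^124|^132|^1[5-9]|^20|^21|^22|cup|units"
```

```text
tcp housing [  2.6 -63.4]
116 88 x [-34.   33.7] y [-82.9 -82.2 -74.7 -72.9]
124 202 x [-34.   34.5] y [-82.7 -80.3 -74.5 -58.4]
132 171 x [-34.   34.6] y [-82.8 -74.8 -57.2 -51.5]
156 266 x [-27.6  30.2] y [-76.2 -59.  -51.7 -50.3]
164 722 x [-20.  21.] y [-63.  -56.6 -51.3 -50.2]
172 19 x [-4.8  6.5] y [-60.6 -56.9 -52.3 -50.9]
180 121 x [-16.5  19.5] y [-66.  -65.6 -65.3 -65.2]
188 513 x [-23.1  26.3] y [-75.7 -67.2 -65.5 -65.2]
196 610 x [-28.9  32.6] y [-75.9 -69.4 -65.6 -65.3]
204 431 x [-30.6  33.7] y [-77.  -70.2 -65.6 -65.3]
212 182 x [-30.9  34.3] y [-66.3 -65.8 -65.5 -65.3]
220 231 x [-31.   34.7] y [-66.3 -65.8 -65.5 -65.4]
228 300 x [-30.6  34.1] y [-69.9 -66.  -65.6 -65.3]
cup edge [-63.8 -63.8 -63.8 -63.7 -63.6 -63.6 -63.5 -63.4]
units t [-0.02 -0.04 -1.72] w [ 0.06 -0.01 -0.  ] | pos [528.7 172.7 248.5] yaw -11.26 F [-0.3  0.2 -2.2] gap 31.7 t 21.1
```

{"method": "carry_out", "body": {"plan": [{"tx": -0.015, "ty": -0.04, "tz": 0, "wx": 0, "wy": 0, "wz": 0, "jaw": -1}, {"tx": 0, "ty": -0.01, "tz": 0.3, "wx": 0, "wy": 0, "wz": 0, "jaw": -1}, {"tx": 0, "ty": -0.01, "tz": 0.3, "wx": 0, "wy": 0, "wz": 0, "jaw": -1}, {"tx": 0, "ty": 0, "tz": 0.2, "wx": 0, "wy": 0, "wz": 0, "jaw": -1}, {"tx": 0, "ty": 0, "tz": 0, "wx": 0, "wy": 0, "wz": 0, "jaw": -1}]}}

```text
clock: 21.65
ee_pos: [0.5264, 0.1724, 0.2232]
tool_rot: [0.773, 0.634, 0.002, 0.002]
force: [0.4, -0.2, -1.4]
finger_gap: 0.032
gripper_force: 79.5
```

```bash
python3 look2.py w13 | egrep "tcp|^116|^124|^132|^1[5-9]|^20|^21|^22|cup|units"
```

```text
tcp housing [  0.4 -64.1]
116 10 x [-33.8  27.4] y [-80.5 -76.3 -74.6 -73.9]
124 55 x [-34.   34.6] y [-78.6 -74.7 -67.8 -61. ]
132 150 x [-34.   34.7] y [-75.4 -74.6 -56.1 -51.5]
156 293 x [-27.1  28. ] y [-66.7 -57.9 -51.4 -50.2]
164 1448 x [-23.5  22.5] y [-74.8 -61.3 -52.4 -50.5]
172 581 x [-31.9  30.6] y [-75.6 -69.6 -66.1 -54.3]
180 413 x [-33.2  31.5] y [-75.6 -71.  -66.3 -66.1]
188 214 x [-33.4  32.1] y [-75.3 -66.6 -66.2 -66. ]
196 248 x [-33.   32.5] y [-69.7 -66.6 -66.2 -66. ]
204 302 x [-32.   30.7] y [-69.6 -66.7 -66.3 -66.1]
212 345 x [-16.5  16.9] y [-67.2 -66.7 -66.3 -66.1]
220 410 x [-15.8  16.4] y [-67.7 -67.1 -66.6 -66.3]
228 576 x [-25.4  24.9] y [-67.7 -67.1 -53.1 -52.7]
cup edge [-71.9 -71.8 -71.8 -71.8 -71.7 -71.7 -71.7 -71.7]
units t [ 0.01  0.04 -2.56] w [ 0.05 -0.   -0.  ] | pos [526.4 172.4 223.2] yaw -11.27 F [ 0.4 -0.2 -1.4] gap 32.0 t 21.65
```

{"method": "carry_out", "body": {"plan": [{"tx": 0, "ty": 0.025, "tz": 0.2, "wx": 0, "wy": 0, "wz": 0, "jaw": -1}, {"tx": 0, "ty": 0, "tz": 0.3, "wx": 0, "wy": 0, "wz": 0, "jaw": -1}, {"tx": 0, "ty": -0.005, "tz": 0.3, "wx": 0, "wy": 0, "wz": 0, "jaw": -1}, {"tx": 0, "ty": 0, "tz": 0.2, "wx": 0, "wy": 0, "wz": 0, "jaw": -1}, {"tx": 0, "ty": 0, "tz": 0, "wx": 0, "wy": 0, "wz": 0, "jaw": -1}]}}

```text
clock: 22.2
ee_pos: [0.5273, 0.1723, 0.1934]
tool_rot: [0.773, 0.634, 0.002, 0.002]
force: [0.3, -0.8, -2.0]
finger_gap: 0.0317
gripper_force: 79.5
```

{"method": "carry_out", "body": {"plan": [{"tx": 0, "ty": 0, "tz": 0.2, "wx": 0, "wy": 0, "wz": 0, "jaw": -1}, {"tx": 0, "ty": 0, "tz": 0.2, "wx": 0, "wy": 0, "wz": 0, "jaw": -1}, {"tx": 0, "ty": 0, "tz": 0.1, "wx": 0, "wy": 0, "wz": 0, "jaw": -1}, {"tx": 0, "ty": 0, "tz": 0.1, "wx": 0, "wy": 0, "wz": 0, "jaw": -1}, {"tx": 0, "ty": 0, "tz": 0, "wx": 0, "wy": 0, "wz": 0, "jaw": -1}]}}

```text
clock: 22.7
ee_pos: [0.5281, 0.1724, 0.1764]
tool_rot: [0.773, 0.634, 0.003, 0.003]
force: [0.2, 0.0, -1.4]
finger_gap: 0.0318
gripper_force: 79.5
```

{"method": "carry_out", "body": {"plan": [{"tx": 0, "ty": -0.03, "tz": 0.06, "wx": 0, "wy": 0, "wz": 0, "jaw": -1}, {"tx": 0, "ty": 0, "tz": 0.06, "wx": 0, "wy": 0, "wz": 0, "jaw": -1}, {"tx": 0, "ty": 0, "tz": 0.05, "wx": 0, "wy": 0, "wz": 0, "jaw": -1}, {"tx": 0, "ty": 0, "tz": 0.03, "wx": 0, "wy": 0, "wz": 0, "jaw": -1}, {"tx": 0, "ty": 0, "tz": 0, "wx": 0, "wy": 0, "wz": 0, "jaw": -1}]}}

```text
clock: 23.2
ee_pos: [0.5278, 0.1729, 0.1729]
tool_rot: [0.773, 0.634, 0.005, 0.004]
force: [-3.5, -0.4, 8.9]
finger_gap: 0.0315
gripper_force: 80.9
```

{"method": "carry_out", "body": {"plan": [{"tx": 0, "ty": -0.04, "tz": 0.02, "wx": 0, "wy": 0, "wz": 0, "jaw": -1}, {"tx": 0, "ty": 0, "tz": 0, "wx": 0, "wy": 0, "wz": 0, "jaw": -1}, {"tx": 0, "ty": 0, "tz": 0, "wx": 0, "wy": 0, "wz": 0, "jaw": 0.2}, {"tx": 0, "ty": 0, "tz": 0, "wx": 0, "wy": 0, "wz": 0, "jaw": 0.2}, {"tx": 0, "ty": 0, "tz": 0, "wx": 0, "wy": 0, "wz": 0, "jaw": 0.2}, {"tx": 0, "ty": 0, "tz": -0.4, "wx": 0, "wy": 0, "wz": 0, "jaw": 0.2}, {"tx": 0, "ty": 0, "tz": -0.9, "wx": 0, "wy": 0, "wz": 0, "jaw": 0.2}, {"tx": 0, "ty": 0, "tz": -1, "wx": 0, "wy": 0, "wz": 0, "jaw": 0.2}, {"tx": 0, "ty": 0, "tz": -1, "wx": 0, "wy": 0, "wz": 0, "jaw": 0.2}, {"tx": 0, "ty": 0, "tz": -0.9, "wx": 0.07, "wy": 0, "wz": 0, "jaw": 0.5}, {"tx": 0, "ty": 0, "tz": 0, "wx": 0, "wy": 0, "wz": 0, "jaw": 0.5}]}}

```text
clock: 24.3
ee_pos: [0.5272, 0.1731, 0.3015]
tool_rot: [0.773, 0.634, 0.004, 0.002]
force: [0.6, 0.4, 0.5]
finger_gap: 0.0639
gripper_force: 0.0
```

```bash
python3 look2.py w14 | egrep -v "^2[2-9]|^3"; python3 - <<'E'
import cv2
i=cv2.imread("pics/w14.png")[90:260,200:440];cv2.imwrite("pics/w14c.png",cv2.resize(i,None,fx=3,fy=3,interpolation=cv2.INTER_CUBIC))
E
```

```text
tcp housing [  1.1 -63.3]
124 18 x [-34.1  34.5] y [-67.4 -62.8 -56.3 -54.7]
132 39 x [-34.2  34.6] y [-88.7 -60.1 -51.3 -50.5]
140 148 x [-36.  36.] y [-88.1 -67.  -54.2 -50.9]
148 207 x [-32.9  33.7] y [-87.6 -68.8 -54.2 -51. ]
156 448 x [-29.1  29.9] y [-87.8 -69.1 -54.1 -51. ]
164 643 x [-20.4  21.7] y [-77.8 -59.2 -51.8 -50.5]
172 94 x [-16.1  15.8] y [-66.2 -65.8 -55.5 -50.4]
180 84 x [-16.7  18.1] y [-66.3 -65.9 -65.7 -65.6]
188 94 x [-16.3  17.7] y [-75.2 -65.9 -65.6 -65.5]
196 214 x [-15.9  17.4] y [-80.  -70.3 -65.7 -65.6]
204 452 x [-12.8  14.2] y [-80.5 -71.8 -66.1 -65.7]
cup edge [-66.3 -66.2 -66.2 -66.1 -66.1 -66.1 -66.  -66. ]
units t [-0.02 -0.    0.05] w [ 0.06 -0.03 -0.  ] | pos [527.2 173.1 301.5] yaw -11.27 F [0.6 0.4 0.5] gap 63.9 t 24.3
```

View pics/w14c.png

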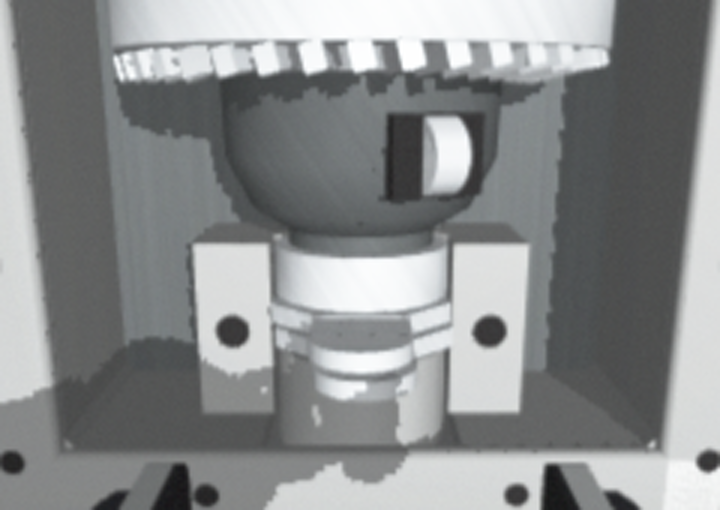

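The enlarged crop shows both plates side by side between cup and shoulder, lugs at (360,350), level and upright. Next I'll turn the tool and go to the ring gear.

{"method": "carry_out", "body": {"plan": [{"tx": 0, "ty": 0, "tz": 0, "wx": 0, "wy": 0, "wz": -0.9, "jaw": 0.7}, {"tx": 0, "ty": 0, "tz": 0, "wx": 0, "wy": 0, "wz": -0.95, "jaw": 0.7}, {"tx": 0, "ty": 0, "tz": 0, "wx": 0, "wy": 0, "wz": -0.95, "jaw": 0.7}, {"tx": 0, "ty": 0, "tz": 0, "wx": 0, "wy": 0, "wz": -0.95, "jaw": 0.7}, {"tx": 0, "ty": 0, "tz": 0, "wx": 0, "wy": 0, "wz": -0.95, "jaw": 0.7}, {"tx": 0, "ty": 0, "tz": 0, "wx": 0, "wy": 0, "wz": -0.95, "jaw": 0.7}, {"tx": 0, "ty": 0, "tz": 0, "wx": 0, "wy": 0, "wz": -0.95, "jaw": 0.7}, {"tx": 0, "ty": 0, "tz": 0, "wx": 0, "wy": 0, "wz": -0.95, "jaw": 0.7}, {"tx": 0, "ty": 0, "tz": 0, "wx": 0, "wy": 0, "wz": -0.95, "jaw": 0.7}, {"tx": 0, "ty": 0, "tz": 0, "wx": 0, "wy": 0, "wz": -0.95, "jaw": 0.7}, {"tx": 0, "ty": 0, "tz": 0, "wx": 0, "wy": 0, "wz": -0.95, "jaw": 0.7}, {"tx": 0, "ty": 0, "tz": 0, "wx": 0, "wy": 0, "wz": -0.85, "jaw": 0.7}]}}

```text
clock: 25.55
ee_pos: [0.5245, 0.1728, 0.2952]
tool_rot: [0.096, 0.995, 0.001, -0.001]
force: [0.2, -0.9, 0.3]
finger_gap: 0.0726
gripper_force: 0.0
```

```bash
python3 -c "
from h import *;from cell import *
go(read_state(),hw(.0005,.029),.25,78.75)"
```

```text
units t [-0.08  3.1   1.51] w [ 0.01 -0.02  0.03] | pos [524.5 172.8 295.2] yaw 79.03 F [ 0.2 -0.9  0.3] gap 72.6 t 25.55
```

{"method": "carry_out", "body": {"plan": [{"tx": -0.08, "ty": 0.6, "tz": 0, "wx": 0, "wy": 0, "wz": 0.03, "jaw": 0.7}, {"tx": 0, "ty": 1, "tz": 0, "wx": 0, "wy": 0, "wz": 0, "jaw": 0.7}, {"tx": 0, "ty": 1, "tz": 0.3, "wx": 0, "wy": 0, "wz": 0, "jaw": 0.7}, {"tx": 0, "ty": 0.5, "tz": 0.8, "wx": 0, "wy": 0, "wz": 0, "jaw": 0.7}, {"tx": 0, "ty": 0, "tz": 0.4, "wx": 0, "wy": 0, "wz": 0, "jaw": 0.7}, {"tx": 0, "ty": 0, "tz": 0, "wx": 0, "wy": 0, "wz": 0, "jaw": 0.7}]}}

```text
clock: 26.15
ee_pos: [0.5441, 0.263, 0.2481]
tool_rot: [0.1, 0.995, -0.001, -0.003]
force: [0.4, -0.8, 0.3]
finger_gap: 0.0728
gripper_force: 0.0
```

```bash
python3 -c "
from h import *;from cell import *
go(read_state(),hw(.0005,.029),.194,78.75)
W=cloud(get_image('wrist'));p=W[(W[...,2]>.2)&(W[...,2]<.222)&(W[...,0]<.7)&(abs(W[...,1]-.25)<.05)];h=np.array([wh(q) for q in p])*1e3;print(np.percentile(h,[1,50,99],axis=0).round(1).tolist())"
```

```text
units t [-0.02  0.03  1.8 ] w [-0.01 -0.04 -0.03] | pos [544.1 263.  248.1] yaw 78.53 F [ 0.4 -0.8  0.3] gap 72.8 t 26.15
[[-52.4, 14.6], [-10.4, 29.8], [50.8, 42.5]]
```

{"method": "carry_out", "body": {"plan": [{"tx": 0, "ty": 0.02, "tz": 0.5, "wx": 0, "wy": 0, "wz": 0, "jaw": 0.7}, {"tx": 0, "ty": 0, "tz": 0.7, "wx": 0, "wy": 0, "wz": 0, "jaw": 0.7}, {"tx": 0, "ty": 0, "tz": 0.6, "wx": 0, "wy": 0, "wz": 0, "jaw": 0.7}, {"tx": 0, "ty": 0, "tz": 0, "wx": 0, "wy": 0, "wz": 0, "jaw": 0}, {"tx": 0, "ty": 0, "tz": 0, "wx": 0, "wy": 0, "wz": 0, "jaw": -1}, {"tx": 0, "ty": 0, "tz": 0, "wx": 0, "wy": 0, "wz": 0, "jaw": -1}, {"tx": 0, "ty": 0, "tz": 0, "wx": 0, "wy": 0, "wz": 0, "jaw": -1}, {"tx": 0, "ty": 0, "tz": 0, "wx": 0, "wy": 0, "wz": 0, "jaw": -1}, {"tx": 0, "ty": 0, "tz": 0, "wx": 0, "wy": 0, "wz": 0, "jaw": -1}], "force": 110}}

```text
clock: 27.1
ee_pos: [0.5469, 0.2633, 0.1998]
tool_rot: [0.1, 0.995, 0.0, 0.001]
force: [-1.3, -5.0, 5.4]
finger_gap: 0.0256
gripper_force: 110.4
```

{"method": "carry_out", "body": {"plan": [{"tx": 0, "ty": -0.06, "tz": 0, "wx": 0, "wy": 0, "wz": 0, "jaw": -1}, {"tx": 0, "ty": -0.06, "tz": 0, "wx": 0, "wy": 0, "wz": 0, "jaw": -1}, {"tx": 0, "ty": -0.06, "tz": 0, "wx": 0, "wy": 0, "wz": 0, "jaw": -1}, {"tx": 0, "ty": 0, "tz": 0, "wx": 0, "wy": 0, "wz": 0, "jaw": -1}]}}

```text
clock: 27.5
ee_pos: [0.5463, 0.2602, 0.1998]
tool_rot: [0.1, 0.995, 0.002, 0.002]
force: [0.2, 4.7, 6.2]
finger_gap: 0.0257
gripper_force: 110.5
```

{"method": "carry_out", "body": {"plan": [{"tx": 0, "ty": -0.06, "tz": 0, "wx": 0, "wy": 0, "wz": 0, "jaw": -1}, {"tx": 0, "ty": -0.06, "tz": 0, "wx": 0, "wy": 0, "wz": 0, "jaw": -1}, {"tx": 0, "ty": -0.06, "tz": 0, "wx": 0, "wy": 0, "wz": 0, "jaw": -1}, {"tx": 0, "ty": 0, "tz": 0, "wx": 0, "wy": 0, "wz": 0, "jaw": -1}]}}

```text
clock: 27.9
ee_pos: [0.5462, 0.2593, 0.1999]
tool_rot: [0.1, 0.995, 0.006, 0.003]
force: [5.0, 18.6, 1.3]
finger_gap: 0.0256
gripper_force: 110.0
```

{"method": "carry_out", "body": {"plan": [{"tx": 0, "ty": -0.08, "tz": 0, "wx": 0, "wy": 0, "wz": 0, "jaw": -1}, {"tx": 0, "ty": -0.08, "tz": 0, "wx": 0, "wy": 0, "wz": 0, "jaw": -1}, {"tx": 0, "ty": -0.08, "tz": 0, "wx": 0, "wy": 0, "wz": 0, "jaw": -1}, {"tx": 0, "ty": 0, "tz": 0, "wx": 0, "wy": 0, "wz": 0, "jaw": -1}, {"tx": 0, "ty": 0, "tz": 0, "wx": 0, "wy": 0, "wz": 0, "jaw": -1}]}}

```text
clock: 28.4
ee_pos: [0.5462, 0.2591, 0.1999]
tool_rot: [0.099, 0.995, 0.012, 0.005]
force: [11.5, 44.5, -5.1]
finger_gap: 0.0257
gripper_force: 109.5
```

{"method": "carry_out", "body": {"plan": [{"tx": 0, "ty": -0.06, "tz": 0, "wx": 0, "wy": 0, "wz": 0, "jaw": -1}, {"tx": 0, "ty": -0.06, "tz": 0, "wx": 0, "wy": 0, "wz": 0, "jaw": -1}, {"tx": 0, "ty": 0, "tz": 0, "wx": 0, "wy": 0, "wz": 0, "jaw": -1}, {"tx": 0, "ty": 0, "tz": 0, "wx": 0, "wy": 0, "wz": 0, "jaw": -1}]}}

```text
clock: 28.8
ee_pos: [0.5462, 0.259, 0.1999]
tool_rot: [0.098, 0.995, 0.015, 0.006]
force: [15.4, 57.0, -6.7]
finger_gap: 0.0257
gripper_force: 109.3
```

```bash
python3 look2.py w15 | egrep "^1[6-9]|^20"; python3 - <<'E'
from cell import *
s=read_state();print(s["force"].round(1),s["ee_pos"],s["clock"],s["gripper_force"])
E
```

```text
164 1963 x [-21.2  20.4] y [-85.1 -62.4 -52.4 -50.4]
172 433 x [-17.1  16.4] y [-78.9 -69.6 -68.6 -53. ]
180 438 x [-17.2  16.6] y [-79.9 -69.6 -69.1 -68.9]
188 513 x [-17.1  16.7] y [-79.5 -69.6 -69.1 -68.8]
196 688 x [-16.6  16.1] y [-80.9 -69.7 -69.1 -68.8]
204 1290 x [-13.2  12.8] y [-81.6 -74.3 -69.4 -68.9]
[16.3 56.2 -8.5] [0.54615625 0.2590479  0.19993804] 28.85 109.26016688346863
```

View pics/w15.png

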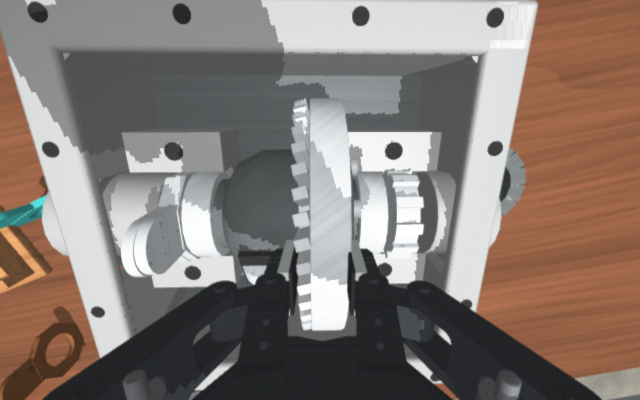

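The picture shows the stack clamped between cup and shoulder, lugs upright at (150,240), and the ring gear gripped at (325,280). The push is about 58 N, so I'll hand in.

```bash
python3 -c "
from cell import *
print(job_done())"
```

```text
the job is handed in; nothing more can be done
None
```

Two spacer plates are seated upright in the gap and two are left in the rack; I handed in at about 29 s with the carrier still gripped by its ring gear and pressed against the stack at about 58 N.

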